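# Refit the microscope lamp drivers

### The arm

A 6-joint arm with a two-finger parallel gripper is mounted at the origin on the work surface. World frame = base frame: x ahead of the robot, y to its left, z up, the work surface at z = 0. Lengths are in m, angles in degrees, forces in N, time in s.
With the tool pointing down it reaches from about 0.375 to 0.9 m from the base axis. Payload 3.1 kg.
Tool frame: the origin (TCP) lies on the centre line of the jaws, within the pads' length; the fingertips stand 25 mm ahead of it and the grasp point (between the pads) lies 6 mm ahead of it; z points along the fingers, y is the line along which they close (so a half turn about z gives the same grasp; the last joint's range is limited). The gripper opens to 87 mm and grips with 3 to 60 N. Pads are 19 mm wide; open, the fingers measure 117 mm over their backs; the gripper's body (75 mm by 190 mm) begins 51 mm behind the grasp point.
Start: joints at [61.335, 30.224, 82.088, -0, 67.689, -10.227], TCP at [0.198, 0.593, 0.248] pointing down, gripper open.
Joint ranges: [-176.69, 176.69], [-43.24, 126.21], [12.49, 139.97], [-82, 262], [0, 151.66], [-163.58, 163.58]. Speed limits (degrees/s): [159.86, 159.86, 180, 180, 180, 180].

### API

Orientations are given as a 3x3 rotation matrix whose columns are the frame's x, y, z axes.
In Python, from rig import read_state, capture, camera_params, hand_in gives the robot as it stands.
- The arm moves only by the tool apply_moves, never from a script. Its argument "rows" is a list of rows, each an object of numbers: "x", "y", "z": the shift along the tool's x, y, z in mm; "rx", "ry", "rz": the turn, a rotation vector about the tool's x, y, z in units of 6 degrees (1.0 is 6 degrees); "claw": the closure in counts, from 0 (fully open) to 255 (shut). A call has 1 to 10 rows; each row is the pose to reach, as a shift and turn from the pose commanded when the call began, along the tool's axes at that moment; what a row does not reach only later rows make up. A row lasts 1/8 s, in which the tool goes at most 62.5 mm and 10.7 degrees, less where a joint would pass 70% of its speed; a pose out of reach is approached as far as the arm can. A call with a gripper value outside its range is refused whole. The fingers move at their own pace and stop on an object; the grip force is fixed at half the most. Time passes only in rows, so rows that repeat a pose let the fingers close. It gives the time, the measured TCP pose, the force, the opening and the grip force at its end, in the units of the state.
- read_state(): the state, without advancing time (a new reading comes with each control period).
- capture(name): name is "side" or "top"; returns (picture, depth): 400x640x3 uint8, red, green, blue; 400x640 float32, m along the optical axis (not along the pixel's ray), 0 where there is no reading.
- camera_params(name): a dict with "fx", "fy", "cx", "cy" (pixels), "D" ([k1, k2, p1, p2, k3] as OpenCV has them; the pictures are not rectified), "xyz" and "orientation" of the camera in the world. Camera axes: x right, y up, looking along -z (the intrinsics and any distortion apply to the point x, -y, -z); pixel columns grow to the right and rows downward; lengths in m; the calibration is good to about 2 mm. A picture is of the moment at which its call begins. camera_params takes no time and is no camera call.
- hand_in(): hands the job in; it is judged then, once.
The state is a dict: "time_s": time; "joint_positions": joint angles; "qvel": joint speeds; "tau": joint torques, N m; "position": TCP position; "tcp_rot": TCP orientation; "force": force on the tool from outside, world axes, zero at the start; "moment": the same for the moment, N m; "opening": opening from 0.0 (shut) to 1.0 (fully open); "grasp_force": force on a finger pad.
Only numpy, scipy, OpenCV 4.12 (cv2) and the standard library are available. Lean on these libraries where they do the work, as an engineer would, in place of code of your own. Each camera call takes 0.05 s, during which the arm holds its last target. There are 200 camera calls.

### The job

Isolate the microscope bench supply first: swing the clear flip cover up so that it stands open and turn the dimmer knob beneath it back to off. With it off, clip every grey lamp driver module lying on the bench onto the aluminium rail, hooking its lip under one edge of the rail and rocking it down until the sprung foot clicks under the other; then turn the dimmer to the long thick running mark and shut the cover. Do not knock over the glass specimen jar.

Things in the scene. Friction and masses are not known exactly. Their poses are not given: they have to be found in the camera images.
- module_a_mid (a point): grey plastic lamp driver module, 90 long (its x) x 54 wide (y) x 80 tall (z), 0.21 kg; two or three are present. The point is its centre, 40 above its underside. Grip block on top: x -22 to +22, full width, 46 to 80 up; shoulders x -45 to +45, 16 to 46 up. The flat seat under it is 16 up. Clipped on, this point is 24 above rail_top, over the rail's centre line within 2
- module_a_lip (a point): tip of the module's fixed hook lip, at its x -14, 7 up. The lip points to its +x from a solid end block (x -45 to -21, 0 to 16 up); it is 7 thick (0 to 7 up) and reaches from x -21 to -14, leaving a gap of 9 to the seat for the rail's edge. It enters with the foot side raised some 24 deg
- module_a_foot (a joint): how far the black sprung foot is pushed back to the module's +x: 0 to 0.008 m, spring 3 to 6 N; below 0.002 once clicked. Wedge, tip (x +15, 8.5 up) to -x, sloping back 30 deg off vertical to x +19.5, 0.7 up; snaps under the rail with some 6 N down on that side, off with 15 to 25 N up. A rib (x 39 to 45) reaches down to 0; the foot's black pull tab (14 wide) sticks out to x +53, 8 to 13 up
- module_b_mid (a point): centre of module_b, a module just like module_a (same axes, sizes and point)
- module_b_lip (a point): lip tip of module_b, as for module_a
- module_b_foot (a joint): sprung foot of module_b, as for module_a
- module_c_mid (a point): centre of module_c, a module just like module_a (same axes, sizes and point)
- module_c_lip (a point): lip tip of module_c, as for module_a
- module_c_foot (a joint): sprung foot of module_c, as for module_a
- rail_top (a point): middle of the top face of the aluminium rail, 36 above the bench; x across it (-x towards the robot), y along. Flange 40 wide, 270 long, 3 thick on a 16 wide web: 27 free height under both overhanging edges, over a grey board 104 x 300 x 6. End stops (10 wide, y +-140) rise 11 over it. Three modules fit, e.g. at y -85, 0, +85 mm; either edge may take the lip
- cover (a joint): angle of the clear flip cover over the dimmer, rad: 0 shut, up to 1.85; it swings up and away from the robot about its hinge; stiff hinge (0.16 N m): stays where it is left; 1.3 or more is open
- cover_tab (a point): middle of the white tab on the front of the clear cover: 16 wide (y), 12 thick, 42 long with the point 24 in front of the cover's front wall; pinch it by its sides. It moves with the cover; shut, it is 146 in front of the hinge and 34 above it. The cover is 122 long, 116 wide, 56 tall
- cover_hinge (a point): middle of the cover's hinge axis, which runs along this point's y, on the far side of the white control box (base 160 x 130 x 20, fixed), 20 above the bench; its -x points to the front, where the tab is
- dimmer (a joint): angle of the dimmer knob, rad, growing clockwise seen from above: 0 is off (stop; the white line on the knob points at the short plain mark at the front of the box), 1.0 is the running mark (the long thick mark), 1.6 the other stop; the small ticks lie every 0.25; friction 0.03 N m
- dimmer_grip (a point): black dimmer knob under the cover: a bar grip 42 long, 14 wide and 32 tall on a disc 44 across; the point is on the vertical axis, 7 below the bar's top and 57 above the bench; x along the bar, turning with it; the white line is on its -x end
- jar: glass specimen jar with steel lid, 64 across, 100 tall, upright, full; origin at its underside; keep it standing
Mind the look-alikes: they are no part of the job. What is shaped like the part that bears module_c_mid but green is not meant.

How it is judged (in metres and radians):
On the way, in this order (a step that is already met when the one before it is completed fails the run):
1. the cover stands open and the dimmer is off (value of joint cover above 1.3 rad and value of joint dimmer below 0.12 rad), for 0.2 s.
2. with the dimmer still off, every module is clipped on the rail and let go (value of joint dimmer below 0.15 rad and x of module_a_mid in the frame of rail_top between -0.004 and 0.004 m and y of module_a_mid in the frame of rail_top between -0.125 and 0.125 m and z of module_a_mid in the frame of rail_top between 0.021 and 0.0265 m and angle between each of module_a_mid, module_b_mid, module_c_mid's own z axis and vertical below 0.045 rad and value of joint each of module_a_foot, module_b_foot, module_c_foot below 0.0025 m and x of module_b_mid in the frame of rail_top between -0.004 and 0.004 m and y of module_b_mid in the frame of rail_top between -0.125 and 0.125 m and z of module_b_mid in the frame of rail_top between 0.021 and 0.0265 m and x of module_c_mid in the frame of rail_top between -0.004 and 0.004 m and y of module_c_mid in the frame of rail_top between -0.125 and 0.125 m and z of module_c_mid in the frame of rail_top between 0.021 and 0.0265 m and contact force between the fingers and module_a below 0.1 N and contact force between the fingers and module_b below 0.1 N and contact force between the fingers and module_c below 0.1 N), for 0.2 s.
3. the dimmer is turned to the running mark (value of joint dimmer between 0.86 and 1.14 rad), for 0.2 s.
At the end, for the whole second after the job is handed in: Every module present sits level on the rail (within 2.6 deg), over its centre line within 4 mm, between the end stops, down within about 3 mm, foot sprung out (below 2.5 mm); dimmer within 0.14 rad of the running mark (1.0 rad); cover shut (below 0.08 rad) (all of step 3 and x of module_a_mid in the frame of rail_top between -0.004 and 0.004 m and y of module_a_mid in the frame of rail_top between -0.125 and 0.125 m and z of module_a_mid in the frame of rail_top between 0.021 and 0.0265 m and angle between each of module_a_mid, module_b_mid, module_c_mid's own z axis and vertical below 0.045 rad and value of joint each of module_a_foot, module_b_foot, module_c_foot below 0.0025 m and x of module_b_mid in the frame of rail_top between -0.004 and 0.004 m and y of module_b_mid in the frame of rail_top between -0.125 and 0.125 m and z of module_b_mid in the frame of rail_top between 0.021 and 0.0265 m and x of module_c_mid in the frame of rail_top between -0.004 and 0.004 m and y of module_c_mid in the frame of rail_top between -0.125 and 0.125 m and z of module_c_mid in the frame of rail_top between 0.021 and 0.0265 m and value of joint cover below 0.08 rad); the robot touches nothing.
It fails at once if the specimen jar is knocked over (angle between jar's own z axis and vertical above 0.6 rad).
Of module_a, module_b, module_c only 2 to 3 are there at a start; the rules pass over those that are not, and their reading is None.
At some moment in a run one of module_a, module_b, module_c may be knocked a few centimetres aside while the robot is not near it.
It also fails if it takes over 192 s, if anything falls off the work surface, if the arm or the gripper's body presses on something with over 40 N, if the wrist force passes 120 N, or if a joint passes its speed limit or range.

## Working session

There is one attempt and no reset: what is moved stays moved. The work goes in short steps, Python scripts to look and compute and a tool call to move; the robot and the scene stay as the last step left them, time stands still between calls to the robot, and variables do not carry over. Pictures are saved under pics/ and viewed, at most 14 in all, crops included, and the job is handed in when it is done.

Besides the shell and the picture viewer there is one more tool, called in YAML: its name, and indented under it one key for each argument. apply_moves: Moves the arm, as the interface text tells. Its arguments: {"type":"object","properties":{"rows":{"type":"array"}},"required":["rows"]}

```bash
ls; mkdir -p pics
cat > h.py <<'E'
import numpy as np, cv2, json
from rig import *
def cam(n):
    p=camera_params(n); K=np.array([[p['fx'],0,p['cx']],[0,p['fy'],p['cy']],[0,0,1.]]); return K,np.array(p['D'],float),np.array(p['xyz']),np.array(p['orientation'],float).reshape(3,3)
def ray(n,u,v):
    K,D,t,R=cam(n); q=cv2.undistortPoints(np.array([[[u,v]]],float),K,D)[0,0]
    return t,R@np.array([q[0],-q[1],-1.])
def at_z(n,u,v,z):
    t,d=ray(n,u,v); return t+d*(z-t[2])/d[2]
def cloud(n,dep):
    K,D,t,R=cam(n); h,w=dep.shape; uu,vv=np.meshgrid(np.arange(w),np.arange(h))
    q=cv2.undistortPoints(np.stack([uu,vv],-1).reshape(-1,1,2).astype(float),K,D).reshape(h,w,2)
    P=np.stack([q[...,0]*dep,-q[...,1]*dep,-dep],-1)@R.T+t
    P[dep<=0]=np.nan; return P
def proj(n,X):
    K,D,t,R=cam(n); c=(np.atleast_2d(X)-t)@R; c=c*[1,-1,-1]
    return cv2.projectPoints(c,np.zeros(3),np.zeros(3),K,D)[0][:,0]
def snap(n,f):
    im,d=capture(n); cv2.imwrite(f'pics/{f}.png',im[...,::-1]); np.savez(f'pics/{f}.npz',im=im,d=d,P=cloud(n,d)); return im,d
E
python3 - <<'E'
from h import *
for n in('top','side'):
    snap(n,n+'0'); print(n,camera_params(n))
s=read_state();print(s)
E
```

```text
pics
top {'fx': 429.00048895830867, 'fy': 429.00048895830867, 'cx': 323.3651691398926, 'cy': 198.739834989341, 'D': array([0.01468549, 0.        , 0.        , 0.        , 0.        ]), 'xyz': array([ 0.2866214 , -0.0250859 ,  1.04577251]), 'orientation': array([[ 0.02282643,  0.98513255, -0.17027275],
       [-0.99957895,  0.025541  ,  0.01376878],
       [ 0.017913  ,  0.16988676,  0.98530077]])}
side {'fx': 470.13256912495774, 'fy': 470.13256912495774, 'cx': 316.7551197705282, 'cy': 196.31334729184454, 'D': array([-0.10939448,  0.        ,  0.        ,  0.        ,  0.        ]), 'xyz': array([ 0.10705332, -0.91513287,  0.98885694]), 'orientation': array([[ 0.92842981,  0.25891234, -0.2664254 ],
       [-0.37149964,  0.64225611, -0.67044397],
       [-0.00247287,  0.7214371 ,  0.69247555]])}
{'time_s': 0.1, 'joint_positions': array([ 6.13370647e+01,  3.02713573e+01,  8.21484143e+01,  1.15760104e-04,
        6.76893476e+01, -1.02287694e+01]), 'qvel': array([ 0.01417732, -0.08807749, -0.17225182,  0.01544752,  0.14657823,
        0.06020977]), 'tau': array([ 3.48081967e-04, -4.40991747e+01, -1.77151233e+01,  6.34723180e-02,
        5.34394453e-02, -2.92713412e-05]), 'position': array([0.19732689, 0.59239608, 0.24669741]), 'tcp_rot': array([[-9.48687220e-01,  3.16214674e-01, -9.15139108e-04],
       [ 3.16215816e-01,  9.48685811e-01, -1.67020904e-03],
       [ 3.40034878e-04, -1.87388743e-03, -9.99998186e-01]]), 'force': array([ 0.59852962, -0.1615773 ,  0.51709152]), 'moment': array([ 0.03933065, -0.00254919,  0.02135206]), 'grasp_force': 0.0, 'opening': 1.0004547418051208}
```

View pics/top0.png

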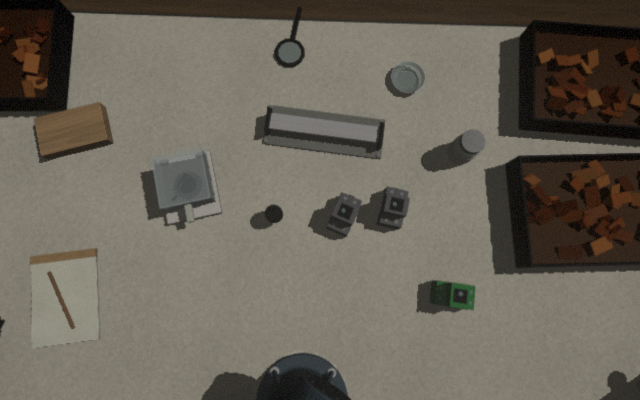

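View pics/side0.png

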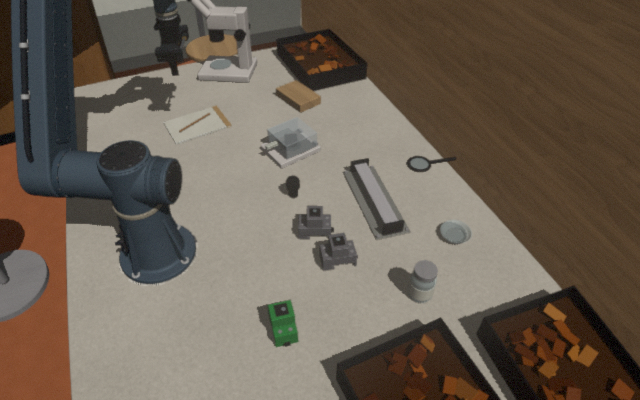

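The two grey modules are at top (344,213) and (394,207). The green look-alike is at (453,294), the rail at (325,130), the control box at (187,185) and the jar at (470,145). A black round thing at (273,214) is a distractor. Next I'll take close crops.

Run:
```python
from h import *
im=np.load('pics/top0.npz')['im'][...,::-1]
a=cv2.resize(im[140:235,140:230],None,fx=5,fy=5,interpolation=cv2.INTER_CUBIC)   #450x475
b=cv2.resize(im[175:245,315:420],None,fx=5,fy=5,interpolation=cv2.INTER_CUBIC)
cv2.imwrite('pics/ca.png',np.clip(a*1.4,0,255)); cv2.imwrite('pics/cb.png',np.clip(b*1.8,0,255))
P=np.load('pics/top0.npz')['P']; 
for u,v in[(344,208),(394,203),(453,290),(325,125),(325,150),(280,120),(470,142),(187,185),(190,216),(172,217),(210,190),(273,214)]: print(u,v,P[v,u].round(4))
```

```text
344 208 [ 0.4332 -0.086   0.0811]
394 203 [ 0.4472 -0.1996  0.0837]
453 290 [ 0.2561 -0.3307  0.0774]
325 125 [ 0.6451 -0.039   0.0367]
325 150 [ 0.5914 -0.0409  0.0028]
280 120 [0.6554 0.0721 0.0348]
470 142 [ 0.5921 -0.3735  0.097 ]
187 185 [0.478  0.2743 0.0761]
190 216 [0.4087 0.2668 0.0604]
172 217 [0.4102 0.3211 0.0204]
210 190 [0.47   0.2243 0.0639]
273 214 [0.4176 0.0764 0.0638][ WARN:0@0.167] global loadsave.cpp:1063 imwrite_ Unsupported depth image for selected encoder is fallbacked to CV_8U.
```

View pics/ca.png

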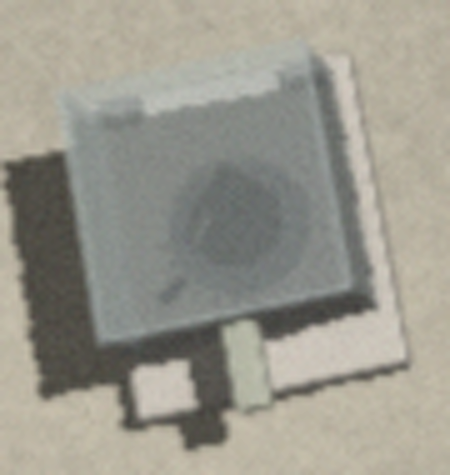

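View pics/cb.png

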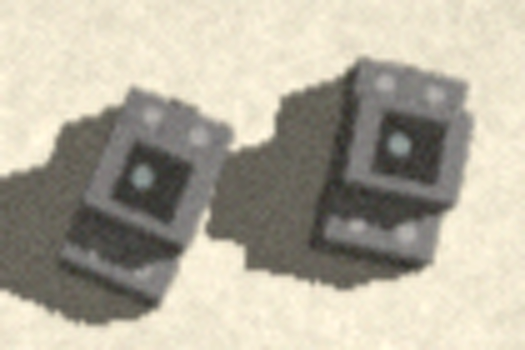

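Run:
```python
from h import *
im=np.load('pics/side0.npz')['im'][...,::-1]
b=cv2.resize(im[195:275,285:370],None,fx=7,fy=7,interpolation=cv2.INTER_CUBIC)
cv2.imwrite('pics/cs.png',np.clip(b*1.6,0,255).astype(np.uint8))
# fine geometry
P=np.load('pics/top0.npz')['P']; I=np.load('pics/top0.npz')['im']
def fit(m,n):
    pts=P[m][:,:2]; r=cv2.minAreaRect((pts*1000).astype(np.float32)); print(n,len(pts),r, 'z',np.median(P[m][:,2]).round(4))
z=P[...,2]; vv,uu=np.mgrid[:400,:640]
def roi(a,b,c,d): return (uu>=a)&(uu<=b)&(vv>=c)&(vv<=d)
fit((z>.066)&roi(320,370,180,245),'m1 top'); fit((z>.066)&roi(372,420,175,245),'m2 top')
fit((z>.030)&(z<.06)&roi(322,368,185,245),'m1 sh'); fit((z>.03)&(z<.06)&roi(372,412,178,235),'m2 sh')
fit((z>.032)&(z<.04)&roi(262,386,100,150),'rail'); 
fit((z>.042)&roi(255,395,98,160),'stops')
fit((z>.03)&roi(255,395,98,160),'rail+stops')
fit((z>.0025)&(z<.009)&roi(255,395,98,165),'board')
fit((z>.06)&roi(145,215,145,206),'cover top')
m=(z>.06)&roi(145,215,145,206)
w=(z>.045)&roi(180,200,203,224);fit(w,'tab'); print(np.nanpercentile(z[w],[5,50,95]))
fit((z>.012)&(z<.026)&roi(145,225,140,230),'base')
```

```text
m1 top 461 ((426.935302734375, -88.37954711914062), (53.704803466796875, 44.19793701171875), 67.64860534667969) z 0.0795
m2 top 472 ((446.03582763671875, -205.7450408935547), (54.098323822021484, 44.241416931152344), 78.05078887939453) z 0.0796
m1 sh 414 ((426.9941711425781, -88.40121459960938), (53.867881774902344, 90.44012451171875), 67.93070220947266) z 0.0455
m2 sh 453 ((445.99700927734375, -205.74459838867188), (53.8007698059082, 90.36508178710938), 78.37199401855469) z 0.0451
rail 1675 ((639.2225952148438, -37.981719970703125), (286.6420593261719, 58.015464782714844), 83.90050506591797) z 0.0356
stops 198 ((639.9346313476562, -37.0068359375), (289.7696533203125, 59.59085464477539), 83.77137756347656) z 0.0463
rail+stops 1962 ((639.5689086914062, -36.95634460449219), (289.8948059082031, 59.58176803588867), 83.92028045654297) z 0.0358
board 2697 ((640.7723388671875, -39.45362854003906), (177.3468475341797, 356.2199401855469), 1.577274203300476) z 0.0052
cover top 2791 ((492.7598571777344, 290.80364990234375), (129.7662811279297, 119.0400390625), 14.3184175491333) z 0.0759
tab 172 ((417.6173095703125, 271.69921875), (42.35624694824219, 38.03873062133789), 10.814241409301758) z 0.0593
[0.05150495 0.05926699 0.07010225]
base 799 ((487.2284851074219, 287.34088134765625), (160.2357177734375, 128.7678985595703), 14.118608474731445) z 0.0194
```

View pics/cs.png

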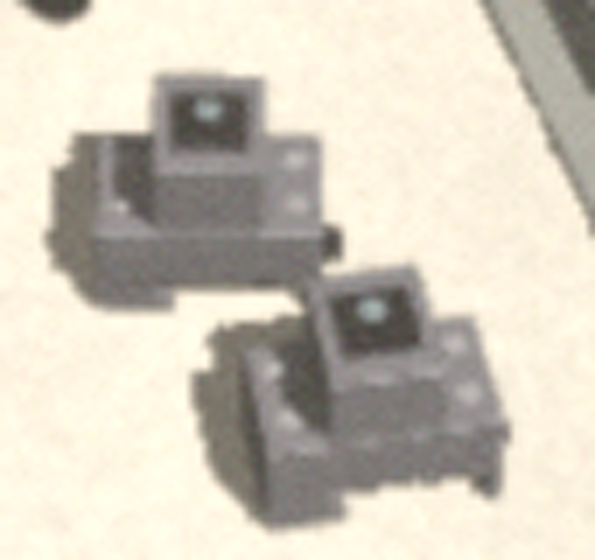

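Each module's foot and pull tab is at the far end. The near end has the solid lip block, so module +x points away from the robot at -22.1° and -11.6°. Next I need the tab and hinge in the box frame, plus a helper that works out the moves.

```bash
cat >> h.py <<'E'
from scipy.spatial.transform import Rotation as Ro
def down(yaw,pitch=0):
    """tool pointing down, tool y along world yaw(deg); tool x = yaw-90... pitch: turn about tool y"""
    y=np.array([np.cos(np.radians(yaw)),np.sin(np.radians(yaw)),0]); z=np.array([0,0,-1.]); x=np.cross(y,z)
    return np.column_stack([x,y,z])@Ro.from_euler('y',pitch,degrees=True).as_matrix()
def to(g,R,base=None,gp=0.006):
    """rows value to bring grasp point to g with R"""
    s=read_state() if base is None else base
    p0=np.array(s['position']);R0=np.array(s['tcp_rot'])
    p=np.array(g)-R[:,2]*gp
    d=R0.T@(p-p0)*1000; r=Ro.from_matrix(R0.T@R).as_rotvec(degrees=True)/6
    print('x %.1f y %.1f z %.1f | rx %.2f ry %.2f rz %.2f'%(*d,*r))
E
python3 - <<'E'
from h import *
P=np.load('pics/top0.npz')['P']
a=np.radians(14.1);B=np.array([[np.cos(a),-np.sin(a)],[np.sin(a),np.cos(a)]]);c=np.array([.4872,.2873])
vv,uu=np.mgrid[:400,:640]
q=(P[...,:2]-c)@B
m=(P[...,2]>.05)&(P[...,2]<.07)&(uu>175)&(uu<205)&(vv>200)&(vv<226)
for x0 in range(-110,-50,4):
    k=m&(q[...,0]*1000>=x0)&(q[...,0]*1000<x0+4)
    if k.any(): print(x0,k.sum(),(q[k][:,1].min()*1000).round(1),(q[k][:,1].max()*1000).round(1),np.median(P[k][:,2]).round(4))
m=(P[...,2]>.073)&(uu>145)&(uu<215)&(vv>145)&(vv<215); print((np.percentile(q[m],[1,5,50,95,99],axis=0)*1000).round(1))
# pixel-based tab corners at z=.06
for u,v in [(184.6,204.5),(192.4,203.6),(188.4,222.4),(194.4,220.6)]: print(((at_z('top',u,v,.06)[:2]-c)@B*1000).round(1))
def W(x,y,z):return np.r_[c+B@[x,y],z]
print(W(-.088,0,.054))
to(W(-.088,0,.054)+[0,0,.08],down(104.1)); to(W(-.088,0,.054),down(104.1))
E
```

```text
-94 10 -5.1 8.7 0.0574
-90 15 -7.9 7.4 0.0596
-86 14 -7.4 7.0 0.0599
-82 12 -7.0 9.1 0.0587
-78 14 -7.4 8.0 0.0594
-74 13 -6.9 7.0 0.0593
-70 12 -6.9 6.4 0.0592
-66 15 -7.0 8.3 0.0596
-62 13 -7.1 8.2 0.059
-58 11 -6.9 6.0 0.0589
-54 54 -36.2 28.5 0.0588
[[-51.  -55.9]
 [-46.3 -51.1]
 [  8.2   2.1]
 [ 63.6  54.6]
 [ 69.   59.7]]
[-51.9   6.8]
[-53.8 -11. ]
[-94.9   5.4]
[-93.8  -8.7]
[0.40185126 0.26586188 0.054     ]
x -297.3 y -244.9 z 107.1 | rx -0.02 ry -0.01 rz -5.42
x -297.3 y -244.8 z 187.1 | rx -0.02 ry -0.01 rz -5.42
```

```bash
cat >> h.py <<'E'
a=np.radians(14.1);B=np.array([[np.cos(a),-np.sin(a)],[np.sin(a),np.cos(a)]]);c=np.array([.4872,.2873])
def W(x,y,z):return np.r_[c+B@[x,y],z]
E
python3 - <<'E'
from h import *
t=W(-.075,0,.054); print(t)
to(t+[0,0,.08],down(104.1));
E
```

```text
[0.4144596  0.26902887 0.054     ]
x -308.3 y -237.9 z 107.0 | rx -0.02 ry -0.01 rz -5.42
```

apply_moves:
  rows:
    - {"x": -60,"y": -46,"z": 20,"rz": -1.1}
    - {"x": -110,"y": -85,"z": 40,"rz": -2.2}
    - {"x": -160,"y": -124,"z": 55,"rz": -3.3}
    - {"x": -210,"y": -162,"z": 70,"rz": -4.4}
    - {"x": -260,"y": -200,"z": 90,"rz": -5.42}
    - {"x": -308,"y": -238,"z": 105,"rz": -5.42}
    - {"x": -308,"y": -238,"z": 105,"rz": -5.42}
    - {"x": -308,"y": -238,"z": 105,"rz": -5.42}

```text
validation failed for argument at $.ro...
```

Run:
```python
from h import *
t=W(-.075,0,.054)
s=read_state(); print(s['position'],s['time_s']); to(t,down(104.1));
```

```text
[0.19732689 0.59239608 0.24669741] 0.1
x -308.3 y -237.8 z 187.0 | rx -0.02 ry -0.01 rz -5.42
```

apply_moves:
  rows:
    - {"x": -60,"y": -46,"z": 20,"rx": 0,"ry": 0,"rz": -1.1,"claw": 0}
    - {"x": -110,"y": -85,"z": 40,"rx": 0,"ry": 0,"rz": -2.2,"claw": 0}
    - {"x": -160,"y": -124,"z": 55,"rx": 0,"ry": 0,"rz": -3.3,"claw": 0}
    - {"x": -210,"y": -162,"z": 70,"rx": 0,"ry": 0,"rz": -4.4,"claw": 0}
    - {"x": -260,"y": -200,"z": 90,"rx": 0,"ry": 0,"rz": -5.42,"claw": 0}
    - {"x": -308,"y": -238,"z": 105,"rx": 0,"ry": 0,"rz": -5.42,"claw": 0}
    - {"x": -308,"y": -238,"z": 105,"rx": 0,"ry": 0,"rz": -5.42,"claw": 0}
    - {"x": -308,"y": -238,"z": 105,"rx": 0,"ry": 0,"rz": -5.42,"claw": 0}

```text
time_s: 1.1
position: [0.4154, 0.2681, 0.1418]
tcp_rot: [[-0.971, -0.239, -0.001], [-0.239, 0.971, -0.001], [0.002, -0.0, -1.0]]
force: [-0.3, 0.7, -0.0]
opening: 1.002
grasp_force: 0.0
```

Run:
```python
from h import *
t=W(-.075,0,.054)
s=read_state(); print(s['position'],s['time_s']); to(t,down(104.1));
```

```text
[0.41535589 0.26806451 0.14181229] 1.1
x 0.5 y 1.2 z 81.8 | rx -0.00 ry -0.01 rz -0.04
```

apply_moves:
  rows:
    - {"x": 0.5,"y": 1,"z": 45,"rx": 0,"ry": 0,"rz": 0,"claw": 0}
    - {"x": 0.5,"y": 1,"z": 82,"rx": 0,"ry": 0,"rz": 0,"claw": 0}
    - {"x": 0.5,"y": 1,"z": 82,"rx": 0,"ry": 0,"rz": 0,"claw": 0}
    - {"x": 0.5,"y": 1,"z": 82,"rx": 0,"ry": 0,"rz": 0,"claw": 255}
    - {"x": 0.5,"y": 1,"z": 82,"rx": 0,"ry": 0,"rz": 0,"claw": 255}
    - {"x": 0.5,"y": 1,"z": 82,"rx": 0,"ry": 0,"rz": 0,"claw": 255}
    - {"x": 0.5,"y": 1,"z": 82,"rx": 0,"ry": 0,"rz": 0,"claw": 255}
    - {"x": 0.5,"y": 1,"z": 82,"rx": 0,"ry": 0,"rz": 0,"claw": 255}

```text
time_s: 2.1
position: [0.414, 0.2706, 0.0609]
tcp_rot: [[-0.97, -0.243, 0.001], [-0.243, 0.97, 0.0], [-0.001, 0.0, -1.0]]
force: [-0.7, 0.7, 0.5]
opening: 0.514
grasp_force: 0.0
```

Run:
```python
from h import *
s=read_state(); p=s['position']-[0,0,.006]; q=(p[:2]-c)@B; print(p,q,s['opening'],s['grasp_force'],s['force'])
# arc in tool frame: tool x=-boxx, z=-up
h=.073; rx,rz=q[0]-h,p[2]-.020
for th in np.linspace(0,1.5,11):
    x=rx*np.cos(th)+rz*np.sin(th); z=-rx*np.sin(th)+rz*np.cos(th)
    print(round(th,2),'x %.1f z %.1f'%(-(x-rx)*1000,-(z-rz)*1000))
```

```text
[0.41397996 0.27055967 0.0548673 ] [-0.07509227  0.00160153] 0.5139085264534562 0.0 [-0.67995136  0.73520194  0.49042976]
0.0 x -0.0 z -0.0
0.15 x -6.9 z -21.7
0.3 x -16.9 z -42.2
0.45 x -29.9 z -60.9
0.6 x -45.6 z -77.5
0.75 x -63.5 z -91.6
0.9 x -83.3 z -102.8
1.05 x -104.7 z -110.9
1.2 x -126.9 z -115.8
1.35 x -149.7 z -117.3
1.5 x -172.4 z -115.3
```

apply_moves:
  rows:
    - {"x": 0,"y": 0,"z": 0,"rx": 0,"ry": 0,"rz": 0,"claw": 255}
    - {"x": 0,"y": 0,"z": 0,"rx": 0,"ry": 0,"rz": 0,"claw": 255}
    - {"x": 0,"y": 0,"z": 0,"rx": 0,"ry": 0,"rz": 0,"claw": 255}
    - {"x": 0,"y": 0,"z": 0,"rx": 0,"ry": 0,"rz": 0,"claw": 255}
    - {"x": 0,"y": 0,"z": 0,"rx": 0,"ry": 0,"rz": 0,"claw": 255}

```text
time_s: 2.72
position: [0.4135, 0.2716, 0.0605]
tcp_rot: [[-0.97, -0.243, -0.0], [-0.243, 0.97, 0.001], [-0.0, 0.001, -1.0]]
force: [-1.1, 5.3, -0.2]
opening: 0.176
grasp_force: 30.0
```

apply_moves:
  rows:
    - {"x": -3,"y": 0,"z": -11,"rx": 0,"ry": 0,"rz": 0,"claw": 255}
    - {"x": -7,"y": 0,"z": -22,"rx": 0,"ry": 0,"rz": 0,"claw": 255}
    - {"x": -12,"y": 0,"z": -32,"rx": 0,"ry": 0,"rz": 0,"claw": 255}
    - {"x": -17,"y": 0,"z": -42,"rx": 0,"ry": 0,"rz": 0,"claw": 255}
    - {"x": -23,"y": 0,"z": -52,"rx": 0,"ry": 0,"rz": 0,"claw": 255}
    - {"x": -30,"y": 0,"z": -61,"rx": 0,"ry": 0,"rz": 0,"claw": 255}
    - {"x": -30,"y": 0,"z": -61,"rx": 0,"ry": 0,"rz": 0,"claw": 255}

```text
time_s: 3.6
position: [0.4423, 0.2789, 0.1216]
tcp_rot: [[-0.97, -0.243, -0.001], [-0.243, 0.97, 0.002], [0.001, 0.002, -1.0]]
force: [-1.2, 5.2, -1.3]
opening: 0.183
grasp_force: 30.0
```

apply_moves:
  rows:
    - {"x": -7.5,"y": 0,"z": -8.5,"rx": 0,"ry": 0,"rz": 0,"claw": 255}
    - {"x": -15.5,"y": 0,"z": -16.5,"rx": 0,"ry": 0,"rz": 0,"claw": 255}
    - {"x": -33.5,"y": 0,"z": -30.5,"rx": 0,"ry": 0,"rz": 0,"claw": 255}
    - {"x": -53.5,"y": 0,"z": -42,"rx": 0,"ry": 0,"rz": 0,"claw": 255}
    - {"x": -75,"y": 0,"z": -50,"rx": 0,"ry": 0,"rz": 0,"claw": 255}
    - {"x": -97,"y": 0,"z": -55,"rx": 0,"ry": 0,"rz": 0,"claw": 255}
    - {"x": -120,"y": 0,"z": -56.5,"rx": 0,"ry": 0,"rz": 0,"claw": 255}
    - {"x": -142,"y": 0,"z": -54.5,"rx": 0,"ry": 0,"rz": 0,"claw": 255}
    - {"x": -157,"y": 0,"z": -51,"rx": 0,"ry": 0,"rz": 0,"claw": 255}
    - {"x": -157,"y": 0,"z": -51,"rx": 0,"ry": 0,"rz": 0,"claw": 255}

```text
time_s: 4.85
position: [0.5937, 0.3175, 0.1707]
tcp_rot: [[-0.97, -0.243, -0.005], [-0.243, 0.97, 0.002], [0.004, 0.003, -1.0]]
force: [-1.4, 4.5, -2.3]
opening: 0.18
grasp_force: 30.0
```

apply_moves:
  rows:
    - {"x": 0,"y": 0,"z": 0,"rx": 0,"ry": 0,"rz": 0,"claw": 100}
    - {"x": 0,"y": 0,"z": 0,"rx": 0,"ry": 0,"rz": 0,"claw": 100}
    - {"x": 0,"y": 0,"z": 0,"rx": 0,"ry": 0,"rz": 0,"claw": 100}
    - {"x": 0,"y": 0,"z": 0,"rx": 0,"ry": 0,"rz": 0,"claw": 100}
    - {"x": 0,"y": 0,"z": -50,"rx": 0,"ry": 0,"rz": 0,"claw": 100}
    - {"x": 50,"y": -20,"z": -60,"rx": 0,"ry": 0,"rz": 0,"claw": 100}
    - {"x": 80,"y": -70,"z": -60,"rx": 0,"ry": 0,"rz": 0,"claw": 100}
    - {"x": 100,"y": -130,"z": -60,"rx": 0,"ry": 0,"rz": 0,"claw": 100}
    - {"x": 100,"y": -190,"z": -60,"rx": 0,"ry": 0,"rz": 0,"claw": 100}
    - {"x": 100,"y": -190,"z": -60,"rx": 0,"ry": 0,"rz": 0,"claw": 100}

```text
time_s: 6.1
position: [0.5459, 0.1033, 0.2332]
tcp_rot: [[-0.971, -0.237, 0.002], [-0.237, 0.971, -0.001], [-0.002, -0.002, -1.0]]
force: [-0.8, 0.5, -0.4]
opening: 0.607
grasp_force: 0.0
```

Run:
```python
from h import *
im,d=snap('top','top1')
a=im[120:240,130:250,::-1]
cv2.imwrite('pics/ca1.png',np.clip(cv2.resize(a,None,fx=5,fy=5,interpolation=cv2.INTER_CUBIC)*1.4,0,255).astype(np.uint8))
P=np.load('pics/top1.npz')['P'];q=(P[...,:2]-c)@B;z=P[...,2]
m=(z>.057)&(z<.072)&(abs(q[...,0])<.05)&(abs(q[...,1])<.05)
if m.any(): print(m.sum(),cv2.minAreaRect((q[m]*1000).astype(np.float32)),np.median(z[m]))
m=(z>.09)&(abs(q[...,1])<.06)&(q[...,0]<.2)&(q[...,0]>.03); print(m.sum(),(np.percentile(np.c_[q[m],z[m]],[2,50,98],axis=0)*1000).round())
```

```text
127 [[ 77.  45. 132.]
 [110.  55. 140.]
 [130.  60. 143.]]
```

View pics/ca1.png

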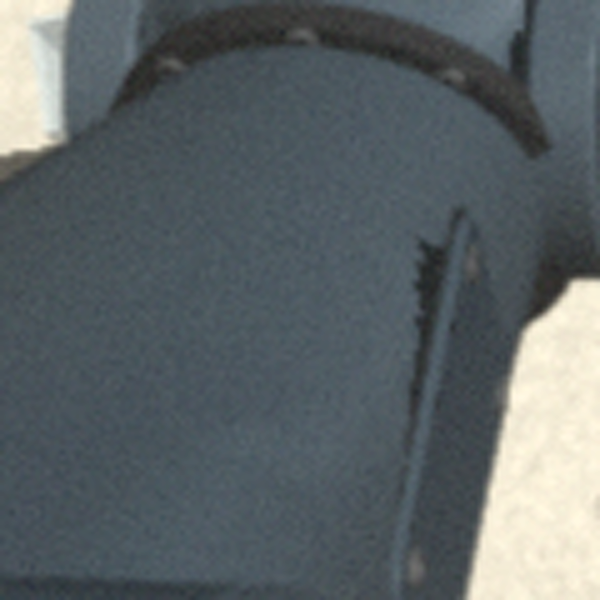

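The arm blocks the top view (viewed 6 pictures so far), so I'll try the side camera.

Run:
```python
from h import *
im,d=snap('side','side1')
u,v=proj('side',[W(0,0,.05)])[0]; print(u,v)
u,v=int(u),int(v)
a=im[v-60:v+40,u-50:u+60,::-1]
cv2.imwrite('pics/cs1.png',np.clip(cv2.resize(a,None,fx=5,fy=5,interpolation=cv2.INTER_CUBIC)*1.4,0,255).astype(np.uint8))
```

```text
289.2115866461646 138.0683936734085
```

View pics/cs1.png

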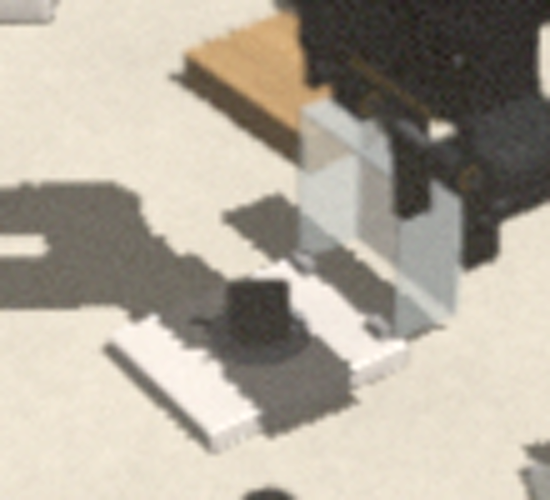

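apply_moves:
  rows:
    - {"x": 15,"y": -50,"z": 0,"rx": 0,"ry": 0,"rz": 0,"claw": 100}
    - {"x": 30,"y": -110,"z": 0,"rx": 0,"ry": 0,"rz": 0,"claw": 100}
    - {"x": 50,"y": -170,"z": 0,"rx": 0,"ry": 0,"rz": 0,"claw": 100}
    - {"x": 60,"y": -230,"z": 0,"rx": 0,"ry": 0,"rz": 0,"claw": 100}
    - {"x": 60,"y": -230,"z": 0,"rx": 0,"ry": 0,"rz": 0,"claw": 100}
    - {"x": 60,"y": -230,"z": 0,"rx": 0,"ry": 0,"rz": 0,"claw": 100}

```text
time_s: 6.95
position: [0.542, -0.1286, 0.2323]
tcp_rot: [[-0.97, -0.244, -0.001], [-0.244, 0.97, 0.001], [0.001, 0.001, -1.0]]
force: [-0.5, 0.8, -0.0]
opening: 0.609
grasp_force: 0.0
```

Run:
```python
from h import *
im,d=snap('top','top2')
a=im[130:235,140:240,::-1]
cv2.imwrite('pics/ca2.png',np.clip(cv2.resize(a,None,fx=5,fy=5,interpolation=cv2.INTER_CUBIC)*1.6,0,255).astype(np.uint8))
P=np.load('pics/top2.npz')['P'];q=(P[...,:2]-c)@B;z=P[...,2]
m=(z>.055)&(z<.072)&(abs(q[...,0])<.05)&(abs(q[...,1])<.05)
if m.any(): print(m.sum(),cv2.minAreaRect((q[m]*1000).astype(np.float32)),np.median(z[m]))
m=(z>.026)&(z<.040)&(abs(q[...,0])<.05)&(abs(q[...,1])<.05)
if m.any(): print(m.sum(),cv2.minEnclosingCircle((q[m]*1000).astype(np.float32)),np.median(z[m]))
```

```text
(no output)
```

View pics/ca2.png

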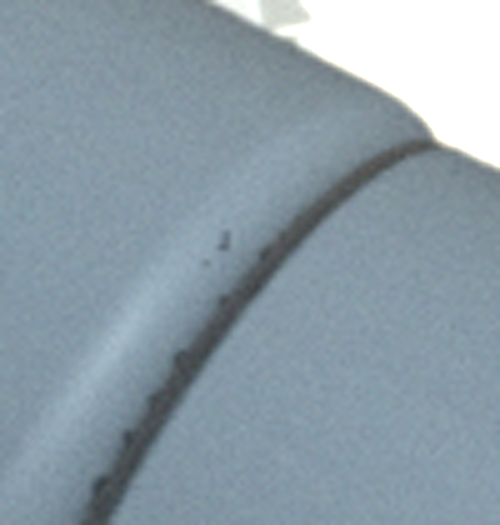

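apply_moves:
  rows:
    - {"x": 6,"y": 61,"z": 0,"rx": 0,"ry": 0,"rz": 0,"claw": 0}
    - {"x": 12,"y": 122,"z": 0,"rx": 0,"ry": 0,"rz": 0,"claw": 0}
    - {"x": 18,"y": 183,"z": 0,"rx": 0,"ry": 0,"rz": 0,"claw": 0}
    - {"x": 24,"y": 244,"z": 0,"rx": 0,"ry": 0,"rz": 0,"claw": 0}
    - {"x": 30,"y": 305,"z": 0,"rx": 0,"ry": 0,"rz": 0,"claw": 0}
    - {"x": 38,"y": 366,"z": 0,"rx": 0,"ry": 0,"rz": 0,"claw": 0}
    - {"x": 45,"y": 425,"z": 0,"rx": 0,"ry": 0,"rz": 0,"claw": 0}
    - {"x": 62,"y": 485,"z": 0,"rx": 0,"ry": 0,"rz": 0,"claw": 0}
    - {"x": 80,"y": 540,"z": 0,"rx": 0,"ry": 0,"rz": 0,"claw": 0}
    - {"x": 100,"y": 595,"z": 0,"rx": 0,"ry": 0,"rz": 0,"claw": 0}

```text
time_s: 8.25
position: [0.297, 0.4252, 0.2327]
tcp_rot: [[-0.969, -0.247, -0.0], [-0.247, 0.969, 0.0], [-0.0, 0.0, -1.0]]
force: [0.9, 1.2, 0.1]
opening: 0.998
grasp_force: 0.0
```

apply_moves:
  rows:
    - {"x": 15,"y": 55,"z": 0,"rx": 0,"ry": 0,"rz": 0,"claw": 0}
    - {"x": 30,"y": 110,"z": 0,"rx": 0,"ry": 0,"rz": 0,"claw": 0}
    - {"x": 40,"y": 160,"z": 0,"rx": 0,"ry": 0,"rz": 0,"claw": 0}
    - {"x": 40,"y": 160,"z": 0,"rx": 0,"ry": 0,"rz": 0,"claw": 0}

```text
time_s: 8.75
position: [0.2181, 0.5713, 0.2325]
tcp_rot: [[-0.968, -0.251, -0.0], [-0.251, 0.968, 0.002], [-0.0, 0.002, -1.0]]
force: [0.8, -0.3, 0.6]
opening: 0.998
grasp_force: 0.0
```

Run:
```python
from h import *
im,d=snap('top','top3')
a=im[130:235,140:240,::-1]
cv2.imwrite('pics/ca3.png',np.clip(cv2.resize(a,None,fx=5,fy=5,interpolation=cv2.INTER_CUBIC)*1.6,0,255).astype(np.uint8))
P=np.load('pics/top3.npz')['P'];q=(P[...,:2]-c)@B;z=P[...,2]
m=(z>.055)&(z<.072)&(abs(q[...,0])<.05)&(abs(q[...,1])<.05)
if m.any(): print(m.sum(),cv2.minAreaRect((q[m]*1000).astype(np.float32)),np.median(z[m]))
m=(z>.026)&(z<.040)&(abs(q[...,0])<.05)&(abs(q[...,1])<.05)
if m.any(): print(m.sum(),cv2.minEnclosingCircle((q[m]*1000).astype(np.float32)),np.median(z[m]))
```

```text
115 ((2.5756759643554688, 0.38629150390625), (14.848608016967773, 40.79841613769531), 54.27963638305664) 0.06303615605273494
236 ((3.158838987350464, 0.5763203501701355), 33.01865768432617) 0.029668835604665267
```

View pics/ca3.png

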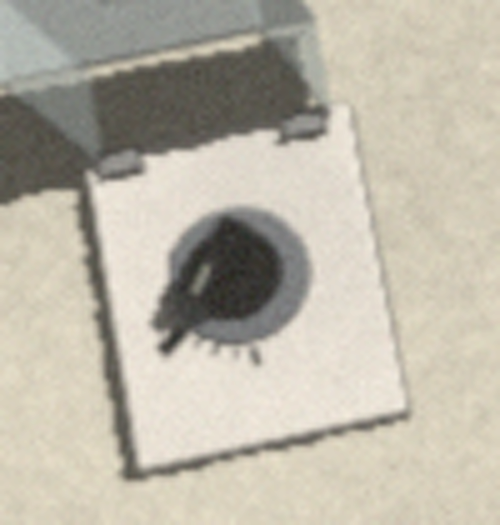

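Knob bar lies at about 36° (0.62 rad) clockwise from the plain mark. The running mark is at crop (175,340), the off mark at (257,357). I'll grasp with a 25° lean so the gripper body clears the cover.

Run:
```python
from h import *
k=W(.0026,.0004,.057); print(k)
to(k+[0,0,.10],down(68.4,-25)); to(k,down(68.4,-25))
```

```text
[0.48962422 0.28832135 0.057     ]
x -189.8 y -337.9 z 69.9 | rx 1.30 ry -4.03 rz 5.91
x -189.9 y -337.8 z 169.9 | rx 1.30 ry -4.03 rz 5.91
```

apply_moves:
  rows:
    - {"x": -30,"y": -54,"z": 0,"rx": 0.2,"ry": -0.67,"rz": 0.98,"claw": 130}
    - {"x": -60,"y": -107,"z": 10,"rx": 0.43,"ry": -1.34,"rz": 1.97,"claw": 130}
    - {"x": -90,"y": -160,"z": 20,"rx": 0.65,"ry": -2,"rz": 2.95,"claw": 130}
    - {"x": -120,"y": -214,"z": 35,"rx": 0.87,"ry": -2.7,"rz": 3.94,"claw": 130}
    - {"x": -150,"y": -267,"z": 50,"rx": 1.1,"ry": -3.4,"rz": 4.92,"claw": 130}
    - {"x": -180,"y": -320,"z": 65,"rx": 1.3,"ry": -4.03,"rz": 5.91,"claw": 130}
    - {"x": -190,"y": -338,"z": 70,"rx": 1.3,"ry": -4.03,"rz": 5.91,"claw": 130}
    - {"x": -190,"y": -338,"z": 70,"rx": 1.3,"ry": -4.03,"rz": 5.91,"claw": 130}
    - {"x": -190,"y": -338,"z": 70,"rx": 1.3,"ry": -4.03,"rz": 5.91,"claw": 130}

```text
time_s: 9.93
position: [0.4884, 0.2864, 0.1629]
tcp_rot: [[-0.841, 0.374, 0.392], [0.339, 0.928, -0.157], [-0.422, 0.001, -0.906]]
force: [-0.2, -0.9, 0.4]
opening: 0.493
grasp_force: 0.0
```

Run:
```python
from h import *
k=W(.0026,.0004,.057)
to(k,down(68.4,-25))
```

```text
x 44.4 y 2.1 z 90.2 | rx -0.01 ry -0.00 rz -0.06
```

apply_moves:
  rows:
    - {"x": 15,"y": 2,"z": 30,"rx": 0,"ry": 0,"rz": 0,"claw": 130}
    - {"x": 30,"y": 2,"z": 60,"rx": 0,"ry": 0,"rz": 0,"claw": 130}
    - {"x": 44.5,"y": 2,"z": 90,"rx": 0,"ry": 0,"rz": 0,"claw": 130}
    - {"x": 44.5,"y": 2,"z": 90,"rx": 0,"ry": 0,"rz": 0,"claw": 130}
    - {"x": 44.5,"y": 2,"z": 90,"rx": 0,"ry": 0,"rz": 0,"claw": 255}
    - {"x": 44.5,"y": 2,"z": 90,"rx": 0,"ry": 0,"rz": 0,"claw": 255}
    - {"x": 44.5,"y": 2,"z": 90,"rx": 0,"ry": 0,"rz": 0,"claw": 255}
    - {"x": 44.5,"y": 2,"z": 90,"rx": 0,"ry": 0,"rz": 0,"claw": 255}
    - {"x": 44.5,"y": 2,"z": 90,"rx": 0,"ry": 0,"rz": 0,"claw": 255}
    - {"x": 44.5,"y": 2,"z": 90,"rx": 0,"ry": 0,"rz": 0,"claw": 255}

```text
time_s: 11.18
position: [0.489, 0.2917, 0.063]
tcp_rot: [[-0.84, 0.371, 0.396], [0.339, 0.929, -0.151], [-0.423, 0.007, -0.906]]
force: [-0.9, 6.3, 0.9]
opening: 0.161
grasp_force: 30.0
```

Run:
```python
from h import *
s=read_state(); g=s['position']+s['tcp_rot'][:,2]*.006; print(s['opening'],s['grasp_force'],s['force'],s['moment'],g,(g[:2]-c)@B)
y=s['tcp_rot'][:,1]; yaw=np.degrees(np.arctan2(y[1],y[0])); print(yaw)
for t in (9,18,27,36,39): to(g,down(yaw+t,-25))
```

```text
0.16094971182648898 30.000323600834236 [-0.9263551   6.29956333  0.90131696] [0.81135415 0.24864397 0.31483847] [0.49139532 0.2907596  0.05759336] [0.00491173 0.00233332]
68.21870067117966
x -0.0 y -0.4 z 0.0 | rx -0.57 ry 0.01 rz -1.39
x -0.1 y -0.7 z 0.0 | rx -1.21 ry 0.02 rz -2.75
x -0.3 y -1.1 z 0.1 | rx -1.84 ry 0.02 rz -4.11
x -0.4 y -1.5 z 0.2 | rx -2.48 ry 0.03 rz -5.46
x -0.5 y -1.6 z 0.2 | rx -2.69 ry 0.03 rz -5.92
```

apply_moves:
  rows:
    - {"x": 0,"y": 0.5,"z": 0,"rx": -0.57,"ry": 0,"rz": -1.39,"claw": 255}
    - {"x": 0,"y": 0.2,"z": 0,"rx": -1.21,"ry": 0,"rz": -2.75,"claw": 255}
    - {"x": -0.3,"y": 0,"z": 0,"rx": -1.84,"ry": 0,"rz": -4.11,"claw": 255}
    - {"x": -0.4,"y": -0.5,"z": 0,"rx": -2.48,"ry": 0,"rz": -5.46,"claw": 255}
    - {"x": -0.4,"y": -0.5,"z": 0,"rx": -2.69,"ry": 0,"rz": -5.92,"claw": 255}
    - {"x": -0.4,"y": -0.5,"z": 0,"rx": -2.69,"ry": 0,"rz": -5.92,"claw": 255}

```text
time_s: 11.92
position: [0.4892, 0.2905, 0.0632]
tcp_rot: [[-0.869, -0.292, 0.399], [-0.266, 0.956, 0.122], [-0.417, -0.0, -0.909]]
force: [2.5, 6.2, -10.3]
opening: 0.164
grasp_force: 30.0
```

Run:
```python
from h import *
s=read_state(); g=s['position']+s['tcp_rot'][:,2]*.006; print(s['opening'],s['grasp_force'],s['force'],s['moment'],g,(g[:2]-c)@B)
y=s['tcp_rot'][:,1]; yaw=np.degrees(np.arctan2(y[1],y[0])); print(yaw)
```

```text
0.1639196280415347 29.997922807233408 [  2.50449078   6.17101116 -10.25583723] [ 0.72141132  0.60449909 -0.26117997] [0.4915794  0.29126677 0.05776076] [0.00521383 0.00278037]
106.98530984235002
```

apply_moves:
  rows:
    - {"x": 0,"y": 0,"z": 0,"rx": 0,"ry": 0,"rz": 0,"claw": 130}
    - {"x": 0,"y": 0,"z": 0,"rx": 0,"ry": 0,"rz": 0,"claw": 130}
    - {"x": 0,"y": 0,"z": 0,"rx": 0,"ry": 0,"rz": 0,"claw": 130}
    - {"x": 0,"y": 0,"z": 0,"rx": 0,"ry": 0,"rz": 0,"claw": 130}
    - {"x": -20,"y": 0,"z": -45,"rx": 0,"ry": 0,"rz": 0,"claw": 0}
    - {"x": -42,"y": 0,"z": -90,"rx": 0,"ry": 0,"rz": 0,"claw": 0}
    - {"x": -63,"y": 0,"z": -135,"rx": 0,"ry": 0,"rz": 0,"claw": 0}
    - {"x": -63,"y": -50,"z": -135,"rx": 0,"ry": 2,"rz": 0,"claw": 0}
    - {"x": -63,"y": -100,"z": -135,"rx": 0,"ry": 4.1,"rz": 0,"claw": 0}
    - {"x": -63,"y": -150,"z": -135,"rx": 0,"ry": 4.1,"rz": 0,"claw": 0}

```text
time_s: 13.18
position: [0.5274, 0.1734, 0.1993]
tcp_rot: [[-0.954, -0.282, 0.101], [-0.284, 0.959, -0.014], [-0.093, -0.042, -0.995]]
force: [0.1, -1.4, -1.5]
opening: 0.988
grasp_force: 0.0
```

Run:
```python
from h import *
im,d=snap('side','side2')
P=np.load('pics/side2.npz')['P'];q=(P[...,:2]-c)@B;z=P[...,2]
m=(z>.060)&(z<.075)&(abs(q[...,0])<.04)&(abs(q[...,1])<.04)
if m.any(): print(m.sum(),cv2.minAreaRect((q[m]*1000).astype(np.float32)),np.median(z[m]))
u,v=proj('side',[W(0,0,.05)])[0].astype(int)
a=im[v-40:v+30,u-40:u+50,::-1]
cv2.imwrite('pics/cs2.png',np.clip(cv2.resize(a,None,fx=6,fy=6,interpolation=cv2.INTER_CUBIC)*1.6,0,255).astype(np.uint8))
```

```text
33 ((2.4607505798339844, -0.3111696243286133), (42.16997528076172, 18.09708595275879), 6.36779260635376) 0.06252528301400229
```

Run:
```python
from h import *
for f in('side0','side2'):
    P=np.load(f'pics/{f}.npz')['P'];z=P[...,2]
    for n,cc in(('m1',(.427,-.088)),('m2',(.446,-.206))):
        m=(z>.07)&(z<.09)&(np.hypot(P[...,0]-cc[0],P[...,1]-cc[1])<.06)
        print(f,n,m.sum(),cv2.minAreaRect((P[m][:,:2]*1000).astype(np.float32)),np.median(z[m]).round(4))
    m=(z>.033)&(z<.040)&(abs(P[...,0]-.64)<.06)&(abs(P[...,1]+.037)<.16)
    print('rail',cv2.minAreaRect((P[m][:,:2]*1000).astype(np.float32)))
g=np.array([.427,-.0884,.060])
to(g+[0,0,.10],down(67.9)); to(g,down(67.9))
```

```text
side0 m1 264 ((426.98944091796875, -89.35742950439453), (58.87419509887695, 43.33917999267578), 67.74950408935547) 0.0788
side0 m2 318 ((445.91217041015625, -207.54537963867188), (58.90620422363281, 44.41702651977539), 76.83354187011719) 0.0789
rail ((639.5291137695312, -40.70994567871094), (289.920654296875, 59.11005783081055), 83.68961334228516)
side2 m1 266 ((426.31536865234375, -91.07976531982422), (56.398101806640625, 43.297096252441406), 67.76215362548828) 0.0791
side2 m2 318 ((445.86932373046875, -207.2686004638672), (57.69875717163086, 44.1124153137207), 77.67813873291016) 0.0787
rail ((639.2730102539062, -38.468902587890625), (296.6284484863281, 59.58265686035156), 83.7654800415039)
x 179.3 y -213.3 z 30.1 | rx -0.11 ry 1.07 rz 6.38
x 189.3 y -208.6 z 129.5 | rx -0.11 ry 1.07 rz 6.38
```

apply_moves:
  rows:
    - {"x": 30,"y": -36,"z": 5,"rx": 0,"ry": 0.2,"rz": 1.06,"claw": 0}
    - {"x": 60,"y": -71,"z": 10,"rx": 0,"ry": 0.4,"rz": 2.12,"claw": 0}
    - {"x": 90,"y": -107,"z": 15,"rx": 0,"ry": 0.6,"rz": 3.2,"claw": 0}
    - {"x": 120,"y": -142,"z": 20,"rx": 0,"ry": 0.8,"rz": 4.25,"claw": 0}
    - {"x": 150,"y": -178,"z": 25,"rx": -0.1,"ry": 1.0,"rz": 5.3,"claw": 0}
    - {"x": 179,"y": -213,"z": 30,"rx": -0.11,"ry": 1.07,"rz": 6.38,"claw": 0}
    - {"x": 179,"y": -213,"z": 30,"rx": -0.11,"ry": 1.07,"rz": 6.38,"claw": 0}
    - {"x": 179,"y": -213,"z": 30,"rx": -0.11,"ry": 1.07,"rz": 6.38,"claw": 0}

```text
time_s: 14.22
position: [0.4196, -0.0823, 0.1602]
tcp_rot: [[-0.926, 0.377, -0.004], [0.377, 0.926, 0.0], [0.004, -0.001, -1.0]]
force: [-0.4, -0.5, -0.4]
opening: 1.0
grasp_force: 0.0
```

Run:
```python
from h import *
g=np.array([.427,-.0884,.062]); s=read_state(); print(s['time_s'],s['position'])
to(g,down(67.9))
im,d=snap('side','side3')
P=np.load(f'pics/side3.npz')['P'];z=P[...,2]
for n,cc in(('m1',(.427,-.088)),('m2',(.446,-.206))):
        m=(z>.07)&(z<.09)&(np.hypot(P[...,0]-cc[0],P[...,1]-cc[1])<.06)
        print(n,m.sum(),cv2.minAreaRect((P[m][:,:2]*1000).astype(np.float32)))
```

```text
14.225 [ 0.41958212 -0.08230544  0.16015955]
x -9.5 y -2.8 z 92.1 | rx -0.01 ry -0.04 rz -0.00
m1 222 ((426.45794677734375, -90.76771545410156), (56.11802291870117, 43.32670593261719), 67.90553283691406)
m2 317 ((445.6107482910156, -207.66162109375), (56.77973937988281, 44.499290466308594), 78.06537628173828)
```

apply_moves:
  rows:
    - {"x": -9.5,"y": -2,"z": 10,"rx": 0,"ry": 0,"rz": 0,"claw": 0}
    - {"x": -9.5,"y": -2,"z": 50,"rx": 0,"ry": 0,"rz": 0,"claw": 0}
    - {"x": -9.5,"y": -2,"z": 92,"rx": 0,"ry": 0,"rz": 0,"claw": 0}
    - {"x": -9.5,"y": -2,"z": 92,"rx": 0,"ry": 0,"rz": 0,"claw": 60}
    - {"x": -9.5,"y": -2,"z": 92,"rx": 0,"ry": 0,"rz": 0,"claw": 255}
    - {"x": -9.5,"y": -2,"z": 92,"rx": 0,"ry": 0,"rz": 0,"claw": 255}
    - {"x": -9.5,"y": -2,"z": 92,"rx": 0,"ry": 0,"rz": 0,"claw": 255}
    - {"x": -9.5,"y": -2,"z": 92,"rx": 0,"ry": 0,"rz": 0,"claw": 255}
    - {"x": -9.5,"y": -2,"z": 92,"rx": 0,"ry": 0,"rz": 0,"claw": 255}

```text
time_s: 15.4
position: [0.4282, -0.0882, 0.0694]
tcp_rot: [[-0.926, 0.377, -0.001], [0.377, 0.926, -0.001], [0.001, -0.001, -1.0]]
force: [0.5, 2.5, 7.4]
opening: 0.618
grasp_force: 30.0
```

```bash
cat >> h.py <<'E'
O=np.array([.6396,-.0375,.036]); RY=-6.1
def hook(th,edge,yr,dx=0,dz=0,u=62.,gx=0.):
    """grasp-point world pos + R, module tilt th deg (foot up), flange near top corner at module (edge) mm, rail y mm; grasp at module (gx,u)"""
    t=np.radians(th);C,S=np.cos(t),np.sin(t); ex,eu=edge
    X=-20-(ex*C-eu*S)+gx*C-u*S+dx; Z=-(ex*S+eu*C)+gx*S+u*C+dz
    a=np.radians(RY); p=O+np.array([np.cos(a)*X-np.sin(a)*yr,np.sin(a)*X+np.cos(a)*yr,Z])/1000
    return p,down(RY+90,-th)
E
python3 - <<'E'
from h import *
s=read_state(); g=s['position']+s['tcp_rot'][:,2]*.006; print(s['opening']*87,s['grasp_force'],s['force'],g)
print(hook(24,(-19.3,14.5),60)[0],hook(0,(-20,16),60)[0])
p,R=hook(24,(-19.3,14.5),60,dx=-35,dz=40); print(p); to(p,R)
E
```

```text
53.80930013356057 29.992577405646443 [0.48008861 2.51117341 7.35615129] [ 0.42814399 -0.08822028  0.06335643]
[0.62441008 0.02446499 0.08724343] [0.64597584 0.02216028 0.082     ]
[0.58960825 0.02818423 0.12724343]
x -103.3 y 167.9 z -63.6 | rx -0.57 ry -3.98 rz -2.63
```

apply_moves:
  rows:
    - {"x": 0,"y": 0,"z": -30,"rx": 0,"ry": 0,"rz": 0,"claw": 255}
    - {"x": 0,"y": 0,"z": -65,"rx": 0,"ry": 0,"rz": 0,"claw": 255}
    - {"x": -20,"y": 34,"z": -80,"rx": -0.1,"ry": -0.8,"rz": -0.5,"claw": 255}
    - {"x": -40,"y": 67,"z": -80,"rx": -0.2,"ry": -1.6,"rz": -1.0,"claw": 255}
    - {"x": -62,"y": 100,"z": -75,"rx": -0.34,"ry": -2.4,"rz": -1.6,"claw": 255}
    - {"x": -83,"y": 134,"z": -70,"rx": -0.45,"ry": -3.2,"rz": -2.1,"claw": 255}
    - {"x": -103,"y": 168,"z": -64,"rx": -0.57,"ry": -3.98,"rz": -2.63,"claw": 255}
    - {"x": -103,"y": 168,"z": -64,"rx": -0.57,"ry": -3.98,"rz": -2.63,"claw": 255}
    - {"x": -103,"y": 168,"z": -64,"rx": -0.57,"ry": -3.98,"rz": -2.63,"claw": 255}

```text
time_s: 16.52
position: [0.5852, 0.0288, 0.1314]
tcp_rot: [[-0.911, 0.106, 0.4], [0.098, 0.994, -0.042], [-0.402, 0.001, -0.916]]
force: [-0.1, -0.1, -1.3]
opening: 0.622
grasp_force: 30.0
```

Run:
```python
from h import *
s=read_state(); g=s['position']+s['tcp_rot'][:,2]*.006; print(s['time_s'],s['opening']*87,s['grasp_force'],s['force'],g)
im,d=snap('side','side4')
P=np.load('pics/side4.npz')['P'];z=P[...,2]
u,v=proj('side',[g])[0].astype(int);print(u,v)
a=im[v-40:v+60,u-60:u+60,::-1]
cv2.imwrite('pics/cs4.png',np.clip(cv2.resize(a,None,fx=6,fy=6,interpolation=cv2.INTER_CUBIC)*1.6,0,255).astype(np.uint8)[:600])
k=dict(u=63.4,gx=.9)
for e in((-35,0),(-12,0),(0,0)):
    p,R=hook(24,(-19.3,14.5),60,dx=e[0],dz=e[1],**k); to(p,R)
```

```text
16.525 54.09450457192453 29.99364453367889 [-0.11430289 -0.12569539 -1.27712948] [0.58756069 0.02858058 0.1258576 ]
350 159
x 13.1 y 0.2 z 34.9 | rx 0.01 ry -0.05 rz -0.01
x -8.0 y 0.2 z 44.1 | rx 0.01 ry -0.05 rz -0.01
x -19.0 y 0.2 z 49.0 | rx 0.01 ry -0.05 rz -0.01
```

View pics/cs4.png

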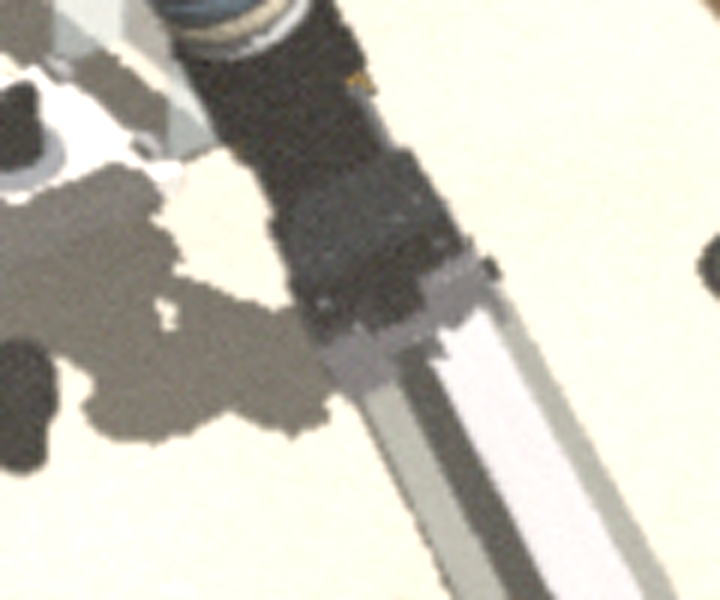

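The module is held tilted with the foot side up; its black tab shows at crop (487,268). Next, descend and slide the lip in.

apply_moves:
  rows:
    - {"x": 13,"y": 0,"z": 35,"rx": 0,"ry": 0,"rz": 0,"claw": 255}
    - {"x": 13,"y": 0,"z": 35,"rx": 0,"ry": 0,"rz": 0,"claw": 255}
    - {"x": 5,"y": 0,"z": 38.5,"rx": 0,"ry": 0,"rz": 0,"claw": 255}
    - {"x": -8,"y": 0,"z": 44,"rx": 0,"ry": 0,"rz": 0,"claw": 255}
    - {"x": -8,"y": 0,"z": 44,"rx": 0,"ry": 0,"rz": 0,"claw": 255}

```text
time_s: 17.2
position: [0.6138, 0.0257, 0.0961]
tcp_rot: [[-0.908, 0.106, 0.406], [0.097, 0.994, -0.043], [-0.408, 0.001, -0.913]]
force: [-0.0, 0.0, -2.0]
opening: 0.623
grasp_force: 30.0
```

Run:
```python
from h import *
s=read_state(); print(s['force'])
k=dict(u=63.4,gx=.9)
for e in((-12,0),(0,0),(3,0)):
    p,R=hook(24,(-19.3,14.5),60,dx=e[0],dz=e[1],**k); to(p,R)
```

```text
[-0.01404629  0.03786167 -1.95380167]
x 3.9 y -0.1 z 0.1 | rx 0.01 ry 0.01 rz -0.00
x -7.1 y -0.1 z 5.0 | rx 0.01 ry 0.01 rz -0.00
x -9.8 y -0.1 z 6.3 | rx 0.01 ry 0.01 rz -0.00
```

apply_moves:
  rows:
    - {"x": -2,"y": 0,"z": 2.5,"rx": 0,"ry": 0,"rz": 0,"claw": 255}
    - {"x": -5,"y": 0,"z": 4,"rx": 0,"ry": 0,"rz": 0,"claw": 255}
    - {"x": -7,"y": 0,"z": 5,"rx": 0,"ry": 0,"rz": 0,"claw": 255}
    - {"x": -7,"y": 0,"z": 5,"rx": 0,"ry": 0,"rz": 0,"claw": 255}
    - {"x": -7,"y": 0,"z": 5,"rx": 0,"ry": 0,"rz": 0,"claw": 255}

```text
time_s: 17.82
position: [0.6194, 0.0254, 0.0926]
tcp_rot: [[-0.91, 0.106, 0.401], [0.097, 0.994, -0.042], [-0.404, 0.001, -0.915]]
force: [-1.1, 0.2, -1.8]
opening: 0.62
grasp_force: 30.0
```

Run:
```python
from h import *
s=read_state(); print(s['force'])
k=dict(u=63.4,gx=.9)
for e in((0,0),(3,0)):
    p,R=hook(24,(-19.3,14.5),60,dx=e[0],dz=e[1],**k); to(p,R)
```

```text
[-1.07626158  0.17351202 -1.81820709]
x -3.4 y -0.4 z -0.4 | rx 0.01 ry -0.03 rz -0.00
x -6.1 y -0.4 z 0.8 | rx 0.01 ry -0.03 rz -0.00
```

apply_moves:
  rows:
    - {"x": -3,"y": 0,"z": 0,"rx": 0,"ry": 0,"rz": 0,"claw": 255}
    - {"x": -5,"y": 0,"z": 0.5,"rx": 0,"ry": 0,"rz": 0,"claw": 255}
    - {"x": -5,"y": 0,"z": 0.5,"rx": 0,"ry": 0,"rz": 0,"claw": 255}
    - {"x": -5,"y": 0,"z": 0.5,"rx": 0,"ry": 0,"rz": 0,"claw": 255}

```text
time_s: 18.32
position: [0.6244, 0.0248, 0.0944]
tcp_rot: [[-0.909, 0.106, 0.402], [0.097, 0.994, -0.042], [-0.404, 0.001, -0.915]]
force: [-0.2, 0.1, -1.4]
opening: 0.619
grasp_force: 30.0
```

Run:
```python
from h import *
s=read_state(); print(s['force'])
k=dict(u=63.4,gx=.9)
for e in((0,0),(3,0)):
    p,R=hook(24,(-19.3,14.5),60,dx=e[0],dz=e[1],**k); to(p,R)
```

```text
[-0.20670106  0.12659056 -1.44626041]
x 2.0 y -0.3 z -0.9 | rx 0.01 ry -0.03 rz -0.00
x -0.8 y -0.3 z 0.3 | rx 0.01 ry -0.03 rz -0.00
```

apply_moves:
  rows:
    - {"x": -1.5,"y": 0,"z": 0.6,"rx": 0,"ry": 0,"rz": 0,"claw": 255}
    - {"x": -2.7,"y": 0,"z": 1.2,"rx": 0,"ry": 0,"rz": 0,"claw": 255}
    - {"x": -2.7,"y": 0,"z": 1.2,"rx": 0,"ry": 0,"rz": 0,"claw": 255}
    - {"x": -2.7,"y": 0,"z": 1.2,"rx": 0,"ry": 0,"rz": 0,"claw": 255}

```text
time_s: 18.82
position: [0.6256, 0.0249, 0.0935]
tcp_rot: [[-0.911, 0.106, 0.398], [0.098, 0.994, -0.041], [-0.4, 0.001, -0.916]]
force: [-4.2, 1.0, -2.6]
opening: 0.619
grasp_force: 30.0
```

```bash
cat >> h.py <<'E'
def rel(u,gx,yr,th=24):
    "where the flange near top corner lies in module coords, from measured pose; true tilt"
    s=read_state(); R=s['tcp_rot']; g=s['position']+R[:,2]*.006
    a=np.radians(RY); A=np.array([[np.cos(a),np.sin(a),0],[-np.sin(a),np.cos(a),0],[0,0,1]])
    l=A@(g-O)*1000; z=A@(-R[:,2]); t=np.arctan2(-z[0],z[2]); C,S=np.cos(t),np.sin(t)
    dX,dZ=-20-l[0],-l[2]
    print('rail g',l.round(1),'tilt',np.degrees(t).round(1),'edge at module x,u',(gx+dX*C+dZ*S).round(1),(u-dX*S+dZ*C).round(1),'F',s['force'].round(1),'M',s['moment'].round(2),'t',s['time_s'])
E
python3 -c "
from h import *
rel(63.4,.9,60)"
```

```text
rail g [-18.1  60.5  52. ] tilt 23.6 edge at module x,u -21.6 16.5 F [-4.2  1.  -2.6] M [ 0.14  1.39 -0.02] t 18.825
```

Run:
```python
from h import *
k=dict(u=63.,gx=2.8)
rel(63,2.8,60)
for th,e in((23.6,(-19.5,15.5)),(20,(-19.6,15.5)),(16,(-19.8,15.7)),(12,(-20,15.8)),(9,(-20.2,16)),(6,(-20.2,16)),(3,(-20.2,16)),(0,(-20.2,16.2))):
    p,R=hook(th,e,60.5,**k); print(th,end=' '); to(p,R)
```

```text
rail g [-18.1  60.5  52. ] tilt 23.6 edge at module x,u -19.7 16.1 F [-4.2  1.  -2.6] M [ 0.14  1.39 -0.02] t 18.825
23.6 x 0.2 y -0.0 z -0.6 | rx 0.01 ry -0.00 rz -0.00
20 x -3.2 y -0.0 z 0.9 | rx 0.01 ry 0.60 rz -0.00
16 x -6.9 y -0.0 z 3.0 | rx 0.01 ry 1.27 rz -0.00
12 x -10.5 y -0.0 z 5.4 | rx 0.01 ry 1.93 rz 0.00
9 x -13.1 y -0.0 z 7.4 | rx 0.01 ry 2.43 rz 0.00
6 x -15.4 y -0.0 z 9.3 | rx 0.01 ry 2.93 rz 0.00
3 x -17.7 y -0.0 z 11.4 | rx 0.01 ry 3.43 rz 0.00
0 x -19.7 y -0.0 z 13.7 | rx 0.01 ry 3.93 rz 0.00
```

apply_moves:
  rows:
    - {"x": -1.5,"y": 0,"z": 0,"rx": 0,"ry": 0.3,"rz": 0,"claw": 255}
    - {"x": -3.2,"y": 0,"z": 0.9,"rx": 0,"ry": 0.6,"rz": 0,"claw": 255}
    - {"x": -5,"y": 0,"z": 2,"rx": 0,"ry": 0.94,"rz": 0,"claw": 255}
    - {"x": -7,"y": 0,"z": 3,"rx": 0,"ry": 1.27,"rz": 0,"claw": 255}
    - {"x": -10.5,"y": 0,"z": 5.4,"rx": 0,"ry": 1.93,"rz": 0,"claw": 255}
    - {"x": -13,"y": 0,"z": 7.4,"rx": 0,"ry": 2.43,"rz": 0,"claw": 255}
    - {"x": -13,"y": 0,"z": 7.4,"rx": 0,"ry": 2.43,"rz": 0,"claw": 255}

```text
time_s: 19.7
position: [0.6414, 0.0233, 0.0924]
tcp_rot: [[-0.982, 0.106, 0.157], [0.105, 0.994, -0.015], [-0.158, 0.001, -0.988]]
force: [-4.8, 0.3, -0.5]
opening: 0.616
grasp_force: 30.0
```

Run:
```python
from h import *
k=dict(u=63.,gx=2.8)
rel(63,2.8,60)
for th,e in((9,(-20.2,16)),(6,(-20.2,16)),(3,(-20.2,16)),(0,(-20.2,16.2))):
    p,R=hook(th,e,60.5,**k); print(th,end=' '); to(p,R)
```

```text
rail g [-3.7 60.6 50.5] tilt 9.1 edge at module x,u -21.2 15.7 F [-4.8  0.3 -0.5] M [0.21 1.18 0.01] t 19.7
9 x 0.9 y -0.1 z 0.3 | rx 0.01 ry 0.01 rz -0.00
6 x -1.8 y -0.1 z 1.6 | rx 0.01 ry 0.51 rz 0.00
3 x -4.5 y -0.1 z 3.0 | rx 0.01 ry 1.01 rz 0.00
0 x -7.0 y -0.1 z 4.8 | rx 0.01 ry 1.51 rz 0.00
```

apply_moves:
  rows:
    - {"x": -1,"y": 0,"z": 1.5,"rx": 0,"ry": 0.5,"rz": 0,"claw": 255}
    - {"x": -3,"y": 0,"z": 3,"rx": 0,"ry": 1.0,"rz": 0,"claw": 255}
    - {"x": -5.5,"y": 0,"z": 5,"rx": 0,"ry": 1.5,"rz": 0,"claw": 255}
    - {"x": -5.8,"y": 0,"z": 6.5,"rx": 0,"ry": 1.7,"rz": 0,"claw": 255}
    - {"x": -5.8,"y": 0,"z": 6.5,"rx": 0,"ry": 1.7,"rz": 0,"claw": 255}
    - {"x": -5.8,"y": 0,"z": 6.5,"rx": 0,"ry": 1.7,"rz": 0,"claw": 255}

```text
time_s: 20.45
position: [0.6507, 0.0222, 0.0898]
tcp_rot: [[-0.994, 0.106, -0.012], [0.106, 0.994, 0.002], [0.012, 0.001, -1.0]]
force: [-4.0, 1.3, 8.4]
opening: 0.62
grasp_force: 30.0
```

Run:
```python
from h import *
k=dict(u=63.,gx=2.8)
rel(63,2.8,60)
```

```text
rail g [ 4.6 60.6 47.8] tilt -0.7 edge at module x,u -21.2 14.9 F [-4.   1.3  8.4] M [ 0.11  0.73 -0.01] t 20.45
```

apply_moves:
  rows:
    - {"x": 0,"y": 0,"z": 2.5,"rx": 0,"ry": 0.2,"rz": 0,"claw": 255}
    - {"x": 0,"y": 0,"z": 5,"rx": 0,"ry": 0.3,"rz": 0,"claw": 255}
    - {"x": 0,"y": 0,"z": 5,"rx": 0,"ry": 0.3,"rz": 0,"claw": 255}
    - {"x": 0,"y": 0,"z": 5,"rx": 0,"ry": 0.3,"rz": 0,"claw": 255}

```text
time_s: 20.95
position: [0.6521, 0.0221, 0.09]
tcp_rot: [[-0.994, 0.106, -0.038], [0.106, 0.994, 0.005], [0.039, 0.001, -0.999]]
force: [-8.6, 2.4, 31.0]
opening: 0.617
grasp_force: 30.0
```

Run:
```python
from h import *
rel(63,2.8,60)
```

```text
rail g [ 5.8 60.6 48. ] tilt -2.2 edge at module x,u -21.2 14.0 F [-8.6  2.4 31. ] M [ 0.11  1.68 -0.03] t 20.95
```

apply_moves:
  rows:
    - {"x": 0,"y": 0,"z": -5,"rx": 0,"ry": -0.35,"rz": 0,"claw": 255}
    - {"x": 0,"y": 0,"z": -5,"rx": 0,"ry": -0.35,"rz": 0,"claw": 0}
    - {"x": 0,"y": 0,"z": -5,"rx": 0,"ry": -0.35,"rz": 0,"claw": 0}
    - {"x": 0,"y": 0,"z": -5,"rx": 0,"ry": -0.35,"rz": 0,"claw": 0}
    - {"x": 0,"y": 0,"z": -5,"rx": 0,"ry": -0.35,"rz": 0,"claw": 0}
    - {"x": 0,"y": 0,"z": -50,"rx": 0,"ry": -0.35,"rz": 0,"claw": 0}
    - {"x": 30,"y": -20,"z": -90,"rx": 0,"ry": -0.35,"rz": 0,"claw": 0}
    - {"x": 80,"y": -50,"z": -100,"rx": 0,"ry": -0.35,"rz": 0,"claw": 0}
    - {"x": 120,"y": -90,"z": -100,"rx": 0,"ry": -0.35,"rz": 0,"claw": 0}

```text
time_s: 22.08
position: [0.524, -0.0554, 0.189]
tcp_rot: [[-0.995, 0.104, -0.009], [0.104, 0.995, 0.001], [0.009, 0.0, -1.0]]
force: [0.8, -0.4, 0.4]
opening: 1.0
grasp_force: 0.0
```

```bash
cat >> h.py <<'E'
def chk(f,yr):
    im,d=snap('side',f); P=np.load(f'pics/{f}.npz')['P']
    a=np.radians(RY); A=np.array([[np.cos(a),np.sin(a),0],[-np.sin(a),np.cos(a),0],[0,0,1]])
    l=(P-O)@A.T*1000
    m=(abs(l[...,1]-yr)<45)&(abs(l[...,0])<60)&(l[...,2]>57)&(l[...,2]<72)
    r=cv2.minAreaRect(l[m][:,:2].astype(np.float32)); 
    X=np.c_[l[m][:,:2],np.ones(m.sum())]; f_=np.linalg.lstsq(X,l[m][:,2],rcond=None)[0]
    print('top',m.sum(),r,'z',np.median(l[m][:,2]).round(1),'slopes deg',np.degrees(f_[:2]).round(2))
    for lo,hi in((-45,-25),(25,45)):
        m=(abs(l[...,1]-r[0][1])<20)&(l[...,0]-r[0][0]>lo)&(l[...,0]-r[0][0]<hi)&(l[...,2]>15)&(l[...,2]<45)
        if m.any(): print('shoulder',lo,m.sum(),np.median(l[m][:,2]).round(2))
    return im,l
E
python3 - <<'E'
from h import *
im,l=chk('side5',60)
u,v=proj('side',[O+[0,.06,.02]])[0].astype(int)
cv2.imwrite('pics/cs5.png',np.clip(cv2.resize(im[v-40:v+50,u-55:u+65,::-1],None,fx=6,fy=6,interpolation=cv2.INTER_CUBIC)*1.5,0,255).astype(np.uint8))
E
```

```text
top 87 ((15.182263374328613, 50.799354553222656), (62.3072509765625, 28.06032943725586), 64.18988037109375) z 63.0 slopes deg [0.74 0.73]
shoulder -45 60 29.31
shoulder 25 24 28.13
```

View pics/cs5.png

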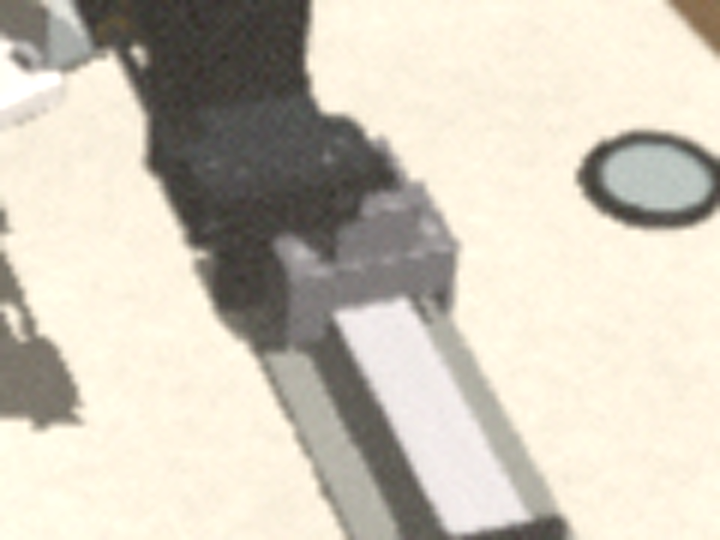

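Run:
```python
from h import *
P=np.load('pics/side5.npz')['P'];z=P[...,2]
m=(z>.07)&(z<.09)&(np.hypot(P[...,0]-.446,P[...,1]+.206)<.06)
print(m.sum(),cv2.minAreaRect((P[m][:,:2]*1000).astype(np.float32)))
g=np.array([.4460,-.206,.063])
to(g+[0,0,.09],down(78.2))
```

```text
319 ((445.5238037109375, -206.94882202148438), (58.39153289794922, 45.462886810302734), 76.41140747070312)
x 54.2 y -154.8 z 30.2 | rx -0.02 ry -0.19 rz 0.95
```

apply_moves:
  rows:
    - {"x": 18,"y": -52,"z": 10,"rx": 0,"ry": 0,"rz": 0.3,"claw": 0}
    - {"x": 36,"y": -103,"z": 20,"rx": 0,"ry": -0.1,"rz": 0.6,"claw": 0}
    - {"x": 54,"y": -155,"z": 30,"rx": 0,"ry": -0.19,"rz": 0.95,"claw": 0}
    - {"x": 54,"y": -155,"z": 30,"rx": 0,"ry": -0.19,"rz": 0.95,"claw": 0}
    - {"x": 54,"y": -155,"z": 30,"rx": 0,"ry": -0.19,"rz": 0.95,"claw": 0}

```text
time_s: 22.75
position: [0.4545, -0.2034, 0.1582]
tcp_rot: [[-0.979, 0.205, 0.008], [0.205, 0.979, -0.0], [-0.008, 0.001, -1.0]]
force: [0.3, -0.1, 0.3]
opening: 0.999
grasp_force: 0.0
```

Run:
```python
from h import *
g=np.array([.4460,-.206,.063]); to(g,down(78.2))
im,d=snap('side','side6'); P=np.load('pics/side6.npz')['P'];z=P[...,2]
m=(z>.07)&(z<.09)&(np.hypot(P[...,0]-.446,P[...,1]+.206)<.06)
print(m.sum(),cv2.minAreaRect((P[m][:,:2]*1000).astype(np.float32)))
```

```text
x 8.5 y -4.4 z 89.2 | rx 0.01 ry 0.08 rz -0.01
281 ((445.9200134277344, -207.08145141601562), (58.823699951171875, 44.31564712524414), 77.62020874023438)
```

apply_moves:
  rows:
    - {"x": 8.5,"y": -4,"z": 5,"rx": 0,"ry": 0.08,"rz": 0,"claw": 0}
    - {"x": 8.5,"y": -4,"z": 45,"rx": 0,"ry": 0.08,"rz": 0,"claw": 0}
    - {"x": 8.5,"y": -4,"z": 89,"rx": 0,"ry": 0.08,"rz": 0,"claw": 0}
    - {"x": 8.5,"y": -4,"z": 89,"rx": 0,"ry": 0.08,"rz": 0,"claw": 0}
    - {"x": 8.5,"y": -4,"z": 89,"rx": 0,"ry": 0.08,"rz": 0,"claw": 255}
    - {"x": 8.5,"y": -4,"z": 89,"rx": 0,"ry": 0.08,"rz": 0,"claw": 255}
    - {"x": 8.5,"y": -4,"z": 89,"rx": 0,"ry": 0.08,"rz": 0,"claw": 255}
    - {"x": 8.5,"y": -4,"z": 89,"rx": 0,"ry": 0.08,"rz": 0,"claw": 255}
    - {"x": 8.5,"y": -4,"z": 89,"rx": 0,"ry": 0.08,"rz": 0,"claw": 255}
    - {"x": 8.5,"y": -4,"z": 89,"rx": 0,"ry": 0.08,"rz": 0,"claw": 255}

```text
time_s: 24.05
position: [0.4462, -0.2058, 0.0701]
tcp_rot: [[-0.979, 0.205, 0.001], [0.205, 0.979, 0.0], [-0.001, 0.001, -1.0]]
force: [0.2, 0.7, 6.8]
opening: 0.624
grasp_force: 30.0
```

Run:
```python
from h import *
s=read_state(); g=s['position']+s['tcp_rot'][:,2]*.006; print(s['opening']*87,s['grasp_force'],s['force'],g)
a=np.radians(-11.8); print('gx', (g[:2]*1000-[446,-206])@[np.cos(a),np.sin(a)])
p,R=hook(24,(-19.3,14.5),-60,dx=-35,dz=40); print(p); to(p,R)
```

```text
54.315520748076516 29.999931030906737 [0.18099272 0.71497979 6.75640185] [ 0.44623479 -0.20580211  0.06408508]
gx 0.1893642740379757
[ 0.57685657 -0.09113632  0.12724343]
x -102.0 y 138.8 z -62.4 | rx -0.19 ry -3.99 rz -0.94
```

apply_moves:
  rows:
    - {"x": 0,"y": 0,"z": -30,"rx": 0,"ry": 0,"rz": 0,"claw": 255}
    - {"x": 0,"y": 0,"z": -65,"rx": 0,"ry": 0,"rz": 0,"claw": 255}
    - {"x": -20,"y": 28,"z": -80,"rx": 0,"ry": -0.8,"rz": -0.2,"claw": 255}
    - {"x": -40,"y": 56,"z": -80,"rx": -0.1,"ry": -1.6,"rz": -0.4,"claw": 255}
    - {"x": -62,"y": 84,"z": -75,"rx": -0.1,"ry": -2.4,"rz": -0.6,"claw": 255}
    - {"x": -83,"y": 112,"z": -70,"rx": -0.15,"ry": -3.2,"rz": -0.8,"claw": 255}
    - {"x": -102,"y": 139,"z": -62,"rx": -0.19,"ry": -3.99,"rz": -0.94,"claw": 255}
    - {"x": -102,"y": 139,"z": -62,"rx": -0.19,"ry": -3.99,"rz": -0.94,"claw": 255}
    - {"x": -102,"y": 139,"z": -62,"rx": -0.19,"ry": -3.99,"rz": -0.94,"claw": 255}
    - {"x": -102,"y": 139,"z": -62,"rx": -0.19,"ry": -3.99,"rz": -0.94,"claw": 255}

```text
time_s: 25.3
position: [0.5742, -0.0915, 0.1317]
tcp_rot: [[-0.909, 0.107, 0.404], [0.097, 0.994, -0.044], [-0.406, -0.0, -0.914]]
force: [0.7, 0.9, -2.0]
opening: 0.622
grasp_force: 30.0
```

Run:
```python
from h import *
k=dict(u=63.7,gx=2.1); rel(63.7,2.1,-60)
for e in((-35,0),(-12,0),(-2,0)):
    p,R=hook(24,(-19.3,14.5),-60,dx=e[0],dz=e[1],**k); to(p,R)
```

```text
rail g [-56.9 -60.6  90.3] tilt 24.0 edge at module x,u -0.9 -33.8 F [ 0.7  0.9 -2. ] M [0.08 0.39 0.  ] t 25.3
x 13.6 y 0.6 z 34.0 | rx -0.01 ry -0.00 rz -0.00
x -7.5 y 0.6 z 43.4 | rx -0.01 ry -0.00 rz -0.00
x -16.6 y 0.6 z 47.4 | rx -0.01 ry -0.00 rz -0.00
```

apply_moves:
  rows:
    - {"x": 13.5,"y": 0.5,"z": 34,"rx": 0,"ry": 0,"rz": 0,"claw": 255}
    - {"x": 13.5,"y": 0.5,"z": 34,"rx": 0,"ry": 0,"rz": 0,"claw": 255}
    - {"x": 3,"y": 0.5,"z": 39,"rx": 0,"ry": 0,"rz": 0,"claw": 255}
    - {"x": -7.5,"y": 0.5,"z": 43.4,"rx": 0,"ry": 0,"rz": 0,"claw": 255}
    - {"x": -7.5,"y": 0.5,"z": 43.4,"rx": 0,"ry": 0,"rz": 0,"claw": 255}
    - {"x": -7.5,"y": 0.5,"z": 43.4,"rx": 0,"ry": 0,"rz": 0,"claw": 255}

```text
time_s: 26.05
position: [0.598, -0.0927, 0.0954]
tcp_rot: [[-0.909, 0.106, 0.404], [0.097, 0.994, -0.043], [-0.406, 0.0, -0.914]]
force: [-0.9, 0.4, -2.3]
opening: 0.618
grasp_force: 30.0
```

Run:
```python
from h import *
k=dict(u=63.7,gx=2.1); rel(63.7,2.1,-60)
for e in((-12,0),(-5,0),(0,0),(3,0)):
    p,R=hook(24,(-19.3,14.5),-60,dx=e[0],dz=e[1],**k); to(p,R)
```

```text
rail g [-33.  -59.3  53.9] tilt 24.0 edge at module x,u -7.9 9.1 F [-0.9  0.4 -2.3] M [ 0.09  0.47 -0.05] t 26.05
x -0.4 y -0.7 z 0.5 | rx 0.00 ry -0.01 rz 0.00
x -6.8 y -0.7 z 3.3 | rx 0.00 ry -0.01 rz 0.00
x -11.4 y -0.7 z 5.3 | rx 0.00 ry -0.01 rz 0.00
x -14.1 y -0.7 z 6.6 | rx 0.00 ry -0.01 rz 0.00
```

apply_moves:
  rows:
    - {"x": -3.5,"y": -0.5,"z": 1.9,"rx": 0,"ry": 0,"rz": 0,"claw": 255}
    - {"x": -7,"y": -0.5,"z": 3.3,"rx": 0,"ry": 0,"rz": 0,"claw": 255}
    - {"x": -9,"y": -0.5,"z": 4.3,"rx": 0,"ry": 0,"rz": 0,"claw": 255}
    - {"x": -11.4,"y": -0.5,"z": 5.3,"rx": 0,"ry": 0,"rz": 0,"claw": 255}
    - {"x": -12.3,"y": -0.5,"z": 5.8,"rx": 0,"ry": 0,"rz": 0,"claw": 255}
    - {"x": -12.3,"y": -0.5,"z": 5.8,"rx": 0,"ry": 0,"rz": 0,"claw": 255}
    - {"x": -12.3,"y": -0.5,"z": 5.8,"rx": 0,"ry": 0,"rz": 0,"claw": 255}

```text
time_s: 26.92
position: [0.6113, -0.0942, 0.0941]
tcp_rot: [[-0.909, 0.106, 0.403], [0.097, 0.994, -0.042], [-0.405, 0.001, -0.914]]
force: [-0.8, 1.7, -2.6]
opening: 0.618
grasp_force: 30.0
```

Run:
```python
from h import *
k=dict(u=63.7,gx=2.1); rel(63.7,2.1,-60)
```

```text
rail g [-19.6 -59.4  52.6] tilt 23.9 edge at module x,u -19.5 15.8 F [-0.8  1.7 -2.6] M [0.08 0.84 0.01] t 26.925
```

apply_moves:
  rows:
    - {"x": -1,"y": 0,"z": 0.5,"rx": 0,"ry": 0,"rz": 0,"claw": 255}
    - {"x": -2,"y": 0,"z": 1,"rx": 0,"ry": 0,"rz": 0,"claw": 255}
    - {"x": -2,"y": 0,"z": 1,"rx": 0,"ry": 0,"rz": 0,"claw": 255}
    - {"x": -2,"y": 0,"z": 1,"rx": 0,"ry": 0,"rz": 0,"claw": 255}

```text
time_s: 27.42
position: [0.6122, -0.0942, 0.0937]
tcp_rot: [[-0.91, 0.105, 0.4], [0.097, 0.994, -0.041], [-0.403, 0.001, -0.915]]
force: [-6.5, -0.4, -0.2]
opening: 0.62
grasp_force: 30.0
```

Run:
```python
from h import *
k=dict(u=63.7,gx=2.1); rel(63.7,2.1,-60)
for th,e in((23.9,(-19.6,15.5)),(20,(-19.6,15.5)),(16,(-19.8,15.7)),(12,(-20,15.8)),(9,(-20.2,16)),(6,(-20.2,16)),(3,(-20.2,16)),(0,(-20.2,16.2))):
    p,R=hook(th,e,-59.4,**k); print(th,end=' '); to(p,R)
```

```text
rail g [-18.8 -59.2  52.2] tilt 23.7 edge at module x,u -20.0 16.4 F [-6.5 -0.4 -0.2] M [-0.08  1.57 -0.18] t 27.425
23.9 x 0.6 y -0.2 z -1.0 | rx 0.01 ry -0.03 rz 0.00
20 x -3.1 y -0.2 z 0.6 | rx 0.01 ry 0.62 rz 0.01
16 x -6.8 y -0.2 z 2.7 | rx 0.01 ry 1.29 rz 0.01
12 x -10.5 y -0.2 z 5.0 | rx 0.01 ry 1.96 rz 0.01
9 x -13.1 y -0.2 z 7.0 | rx 0.01 ry 2.46 rz 0.01
6 x -15.5 y -0.2 z 8.9 | rx 0.01 ry 2.96 rz 0.01
3 x -17.7 y -0.2 z 10.9 | rx 0.01 ry 3.46 rz 0.01
0 x -19.8 y -0.2 z 13.3 | rx 0.01 ry 3.96 rz 0.01
```

apply_moves:
  rows:
    - {"x": -1.5,"y": 0,"z": 0,"rx": 0,"ry": 0.3,"rz": 0,"claw": 255}
    - {"x": -3,"y": 0,"z": 0.7,"rx": 0,"ry": 0.6,"rz": 0,"claw": 255}
    - {"x": -5,"y": 0,"z": 1.7,"rx": 0,"ry": 0.94,"rz": 0,"claw": 255}
    - {"x": -6.8,"y": 0,"z": 2.8,"rx": 0,"ry": 1.27,"rz": 0,"claw": 255}
    - {"x": -10.4,"y": 0,"z": 5.2,"rx": 0,"ry": 1.93,"rz": 0,"claw": 255}
    - {"x": -13,"y": 0,"z": 7.2,"rx": 0,"ry": 2.43,"rz": 0,"claw": 255}
    - {"x": -13,"y": 0,"z": 7.2,"rx": 0,"ry": 2.43,"rz": 0,"claw": 255}

```text
time_s: 28.3
position: [0.6279, -0.0959, 0.0927]
tcp_rot: [[-0.982, 0.105, 0.158], [0.104, 0.994, -0.016], [-0.159, 0.001, -0.987]]
force: [-4.5, 0.7, 1.3]
opening: 0.616
grasp_force: 30.0
```

Run:
```python
from h import *
k=dict(u=63.7,gx=2.1); rel(63.7,2.1,-60)
for th,e in((9,(-20.2,16)),(6,(-20.2,16)),(3,(-20.2,16)),(0,(-20.2,16.2))):
    p,R=hook(th,e,-59.3,**k); print(th,end=' '); to(p,R)
```

```text
rail g [ -4.5 -59.3  50.8] tilt 9.2 edge at module x,u -21.3 16.1 F [-4.5  0.7  1.3] M [ 0.13  1.13 -0.03] t 28.3
9 x 0.9 y 0.0 z 0.0 | rx 0.01 ry 0.03 rz 0.01
6 x -1.8 y -0.0 z 1.3 | rx 0.01 ry 0.53 rz 0.01
3 x -4.5 y -0.0 z 2.6 | rx 0.01 ry 1.03 rz 0.01
0 x -7.1 y -0.0 z 4.4 | rx 0.01 ry 1.53 rz 0.01
```

apply_moves:
  rows:
    - {"x": -1,"y": 0,"z": 1.5,"rx": 0,"ry": 0.5,"rz": 0,"claw": 255}
    - {"x": -3,"y": 0,"z": 3,"rx": 0,"ry": 1.0,"rz": 0,"claw": 255}
    - {"x": -5.5,"y": 0,"z": 5,"rx": 0,"ry": 1.5,"rz": 0,"claw": 255}
    - {"x": -5.8,"y": 0,"z": 6.5,"rx": 0,"ry": 1.7,"rz": 0,"claw": 255}
    - {"x": -5.8,"y": 0,"z": 6.5,"rx": 0,"ry": 1.7,"rz": 0,"claw": 255}
    - {"x": -5.8,"y": 0,"z": 9,"rx": 0,"ry": 1.9,"rz": 0,"claw": 255}
    - {"x": -5.8,"y": 0,"z": 11,"rx": 0,"ry": 2.0,"rz": 0,"claw": 255}
    - {"x": -5.8,"y": 0,"z": 11,"rx": 0,"ry": 2.0,"rz": 0,"claw": 255}

```text
time_s: 29.3
position: [0.6387, -0.0973, 0.0907]
tcp_rot: [[-0.994, 0.106, -0.039], [0.106, 0.994, 0.003], [0.039, -0.001, -0.999]]
force: [-9.5, 3.7, 32.7]
opening: 0.615
grasp_force: 30.0
```

Run:
```python
from h import *
rel(63.7,2.1,-60)
```

```text
rail g [  5.2 -59.6  48.7] tilt -2.2 edge at module x,u -21.2 14.1 F [-9.5  3.7 32.7] M [0.71 1.62 0.02] t 29.3
```

apply_moves:
  rows:
    - {"x": 0,"y": 0,"z": -5,"rx": 0,"ry": -0.35,"rz": 0,"claw": 255}
    - {"x": 0,"y": 0,"z": -5,"rx": 0,"ry": -0.35,"rz": 0,"claw": 0}
    - {"x": 0,"y": 0,"z": -5,"rx": 0,"ry": -0.35,"rz": 0,"claw": 0}
    - {"x": 0,"y": 0,"z": -5,"rx": 0,"ry": -0.35,"rz": 0,"claw": 0}
    - {"x": 0,"y": 0,"z": -5,"rx": 0,"ry": -0.35,"rz": 0,"claw": 0}
    - {"x": 0,"y": 0,"z": -50,"rx": 0,"ry": -0.35,"rz": 0,"claw": 0}
    - {"x": 30,"y": 20,"z": -90,"rx": 0,"ry": -0.35,"rz": 0,"claw": 0}
    - {"x": 80,"y": 50,"z": -120,"rx": 0,"ry": -0.35,"rz": 0,"claw": 0}
    - {"x": 120,"y": 90,"z": -120,"rx": 0,"ry": -0.35,"rz": 0,"claw": 0}
    - {"x": 140,"y": 150,"z": -120,"rx": 0,"ry": -0.35,"rz": 0,"claw": 0}

```text
time_s: 30.55
position: [0.5171, 0.066, 0.2101]
tcp_rot: [[-0.994, 0.109, -0.009], [0.109, 0.994, 0.001], [0.009, -0.0, -1.0]]
force: [1.2, 0.2, -0.0]
opening: 1.0
grasp_force: 0.0
```

apply_moves:
  rows:
    - {"x": 30,"y": 60,"z": 0,"rx": 0,"ry": 0,"rz": 0,"claw": 100}
    - {"x": 40,"y": 120,"z": 0,"rx": 0,"ry": 0,"rz": 0,"claw": 100}
    - {"x": 40,"y": 180,"z": 0,"rx": 0,"ry": 0,"rz": 0,"claw": 100}
    - {"x": 40,"y": 180,"z": 0,"rx": 0,"ry": 0,"rz": 0,"claw": 100}
    - {"x": 40,"y": 180,"z": 0,"rx": 0,"ry": 0,"rz": 0,"claw": 100}

```text
time_s: 31.18
position: [0.4978, 0.2486, 0.2094]
tcp_rot: [[-0.994, 0.105, -0.01], [0.105, 0.994, 0.0], [0.01, -0.001, -1.0]]
force: [-0.1, -0.9, -0.6]
opening: 0.621
grasp_force: 0.0
```

Run:
```python
from h import *
im,l=chk('side7',60); chk('side8',-60)
u,v=proj('side',[O+[0,0,.02]])[0].astype(int)
cv2.imwrite('pics/cs7.png',np.clip(cv2.resize(im[v-60:v+60,u-75:u+75,::-1],None,fx=5,fy=5,interpolation=cv2.INTER_CUBIC)*1.5,0,255).astype(np.uint8))
P=np.load('pics/side8.npz')['P'];q=(P[...,:2]-c)@B;z=P[...,2]
m=(z>.060)&(z<.075)&(abs(q[...,0])<.04)&(abs(q[...,1])<.04)
if m.any(): print('knob',m.sum(),cv2.minAreaRect((q[m]*1000).astype(np.float32)))
s=read_state();print(s['position'],s['time_s'])
```

```text
top 194 ((1.6046295166015625, 57.671974182128906), (45.981239318847656, 56.98411560058594), 1.5403687953948975) z 63.1 slopes deg [-0.39  1.11]
shoulder -45 67 28.36
shoulder 25 30 29.04
top 232 ((2.3796157836914062, -62.326446533203125), (59.7672119140625, 45.808815002441406), 89.76773071289062) z 63.3 slopes deg [0.54 1.12]
shoulder -45 77 28.75
shoulder 25 31 29.59
knob 35 ((2.6295242309570312, -2.7869033813476562), (16.820613861083984, 40.6695556640625), 88.61968231201172)
[0.49805025 0.24736889 0.20948328] 31.275
```

View pics/cs7.png

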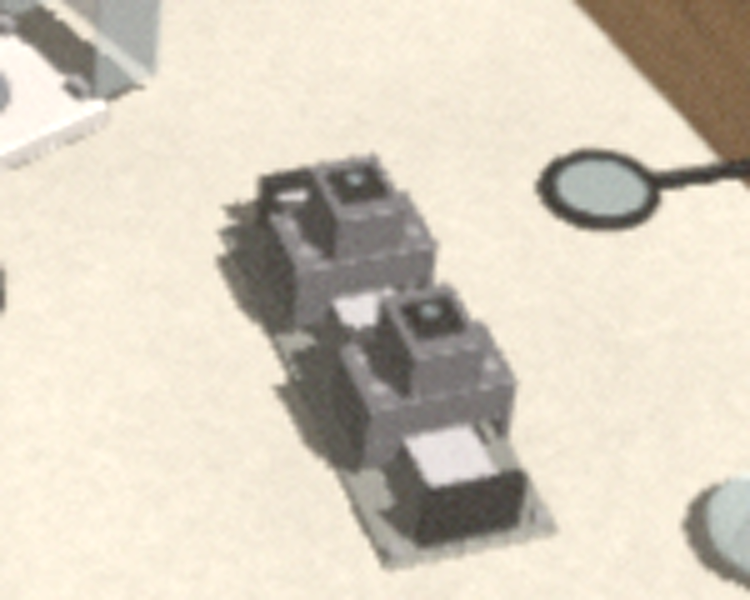

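Both modules sit level and seated on the rail and the knob is at off. Next I'll turn the knob to the running mark.

Run:
```python
from h import *
k=W(.0045,.0022,.057); print(k)
to(k+[0,0,.10],down(104.1,-28));
```

```text
[0.49102847 0.29052999 0.057     ]
x 13.8 y 41.2 z 47.3 | rx -0.82 ry -4.71 rz -3.31
```

apply_moves:
  rows:
    - {"x": 20,"y": 8,"z": 9,"rx": -0.16,"ry": -0.94,"rz": -0.66,"claw": 130}
    - {"x": 25,"y": 16,"z": 18,"rx": -0.33,"ry": -1.9,"rz": -1.32,"claw": 130}
    - {"x": 22,"y": 24,"z": 27,"rx": -0.5,"ry": -2.8,"rz": -2,"claw": 130}
    - {"x": 18,"y": 32,"z": 36,"rx": -0.66,"ry": -3.77,"rz": -2.65,"claw": 130}
    - {"x": 14,"y": 41,"z": 47,"rx": -0.82,"ry": -4.71,"rz": -3.31,"claw": 130}
    - {"x": 14,"y": 41,"z": 47,"rx": -0.82,"ry": -4.71,"rz": -3.31,"claw": 130}
    - {"x": 14,"y": 41,"z": 47,"rx": -0.82,"ry": -4.71,"rz": -3.31,"claw": 130}

```text
time_s: 32.15
position: [0.4892, 0.2901, 0.1634]
tcp_rot: [[-0.856, -0.242, 0.456], [-0.213, 0.97, 0.115], [-0.47, 0.001, -0.883]]
force: [0.0, -0.5, 0.1]
opening: 0.489
grasp_force: 0.0
```

Run:
```python
from h import *
k=W(.0045,.0022,.057); print(read_state()['force'])
to(k,down(104.1,-28));
```

```text
[ 0.04919761 -0.50228603  0.12023839]
x 48.4 y -0.1 z 88.8 | rx 0.00 ry 0.01 rz -0.02
```

apply_moves:
  rows:
    - {"x": 16,"y": 0,"z": 30,"rx": 0,"ry": 0,"rz": 0,"claw": 130}
    - {"x": 32,"y": 0,"z": 60,"rx": 0,"ry": 0,"rz": 0,"claw": 130}
    - {"x": 48.4,"y": 0,"z": 89,"rx": 0,"ry": 0,"rz": 0,"claw": 130}
    - {"x": 48.4,"y": 0,"z": 89,"rx": 0,"ry": 0,"rz": 0,"claw": 130}
    - {"x": 48.4,"y": 0,"z": 89,"rx": 0,"ry": 0,"rz": 0,"claw": 255}
    - {"x": 48.4,"y": 0,"z": 89,"rx": 0,"ry": 0,"rz": 0,"claw": 255}
    - {"x": 48.4,"y": 0,"z": 89,"rx": 0,"ry": 0,"rz": 0,"claw": 255}
    - {"x": 48.4,"y": 0,"z": 89,"rx": 0,"ry": 0,"rz": 0,"claw": 255}
    - {"x": 48.4,"y": 0,"z": 89,"rx": 0,"ry": 0,"rz": 0,"claw": 255}
    - {"x": 48.4,"y": 0,"z": 89,"rx": 0,"ry": 0,"rz": 0,"claw": 255}

```text
time_s: 33.4
position: [0.4987, 0.294, 0.0767]
tcp_rot: [[-0.868, -0.238, 0.436], [-0.218, 0.971, 0.098], [-0.446, -0.01, -0.895]]
force: [3.4, -9.3, 2.0]
opening: 0.155
grasp_force: 30.0
```

Run:
```python
from h import *
s=read_state(); g=s['position']+s['tcp_rot'][:,2]*.006; print(s['opening'],s['grasp_force'],s['force'],s['moment'],g,(g[:2]-c)@B)
y=s['tcp_rot'][:,1]; yaw=np.degrees(np.arctan2(y[1],y[0])); print(yaw)
g=g-[0,0,0]
for t in np.arange(7,64,7)[:9]: print(t,end=' ');to(g,down(yaw-min(t,57.3),-28))
```

```text
0.15512042419018587 30.007453858852386 [ 3.38299994 -9.31159531  2.01303726] [-1.3327349  -0.2314042  -0.63245265] [0.50129011 0.29460029 0.07136902] [0.01544407 0.00364778]
103.78018781624995
7 x 0.1 y 0.3 z 0.0 | rx 0.45 ry -0.24 rz 1.08
14 x 0.1 y 0.6 z 0.0 | rx 0.98 ry -0.23 rz 2.12
21 x -0.0 y 1.0 z 0.1 | rx 1.52 ry -0.23 rz 3.16
28 x -0.1 y 1.3 z 0.1 | rx 2.05 ry -0.22 rz 4.19
35 x -0.3 y 1.6 z 0.2 | rx 2.59 ry -0.21 rz 5.23
42 x -0.5 y 1.8 z 0.3 | rx 3.12 ry -0.20 rz 6.27
49 x -0.7 y 2.1 z 0.4 | rx 3.66 ry -0.19 rz 7.30
56 x -1.0 y 2.3 z 0.5 | rx 4.20 ry -0.18 rz 8.34
63 x -1.0 y 2.3 z 0.6 | rx 4.29 ry -0.18 rz 8.53
```

Run:
```python
from h import *
s=read_state(); print(s['joint_positions'].round(1),s['tau'].round(1))
to(W(.0045,.0022,.057),down(104.1,-28))
im,d=snap('side','side9')
u,v=proj('side',[W(0,0,.06)])[0].astype(int)
cv2.imwrite('pics/cs9.png',np.clip(cv2.resize(im[v-60:v+40,u-60:u+60,::-1],None,fx=6,fy=6,interpolation=cv2.INTER_CUBIC)*1.6,0,255).astype(np.uint8))
```

```text
[ 21.4  39.4 113.8 -81.9   3.9  -1.6] [  5.1 -38.   -5.7  -0.   -2.6   0.1]
x 16.4 y -1.4 z 8.0 | rx -0.11 ry -0.25 rz -0.00
```

View pics/cs9.png

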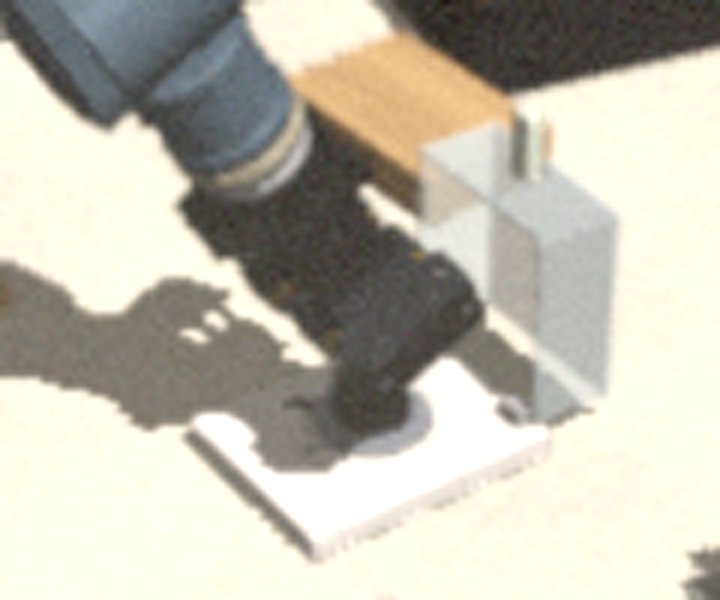

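The wrist ran into J4's limit: at 28° lean it is near-singular, with J5 about 4°. The hold is also 14 mm high. I'll release, rise and retry with less lean.

apply_moves:
  rows:
    - {"x": 0,"y": 0,"z": 0,"rx": 0,"ry": 0,"rz": 0,"claw": 130}
    - {"x": 0,"y": 0,"z": 0,"rx": 0,"ry": 0,"rz": 0,"claw": 130}
    - {"x": 0,"y": 0,"z": 0,"rx": 0,"ry": 0,"rz": 0,"claw": 130}
    - {"x": 0,"y": 0,"z": 0,"rx": 0,"ry": 0,"rz": 0,"claw": 130}
    - {"x": -12,"y": 0,"z": -30,"rx": 0,"ry": 0,"rz": 0,"claw": 130}
    - {"x": -24,"y": 0,"z": -60,"rx": 0,"ry": 0.5,"rz": 0,"claw": 130}
    - {"x": -35,"y": 0,"z": -85,"rx": 0,"ry": 1.3,"rz": 0,"claw": 130}
    - {"x": -35,"y": 0,"z": -85,"rx": 0,"ry": 1.3,"rz": 0,"claw": 130}
    - {"x": -35,"y": 0,"z": -85,"rx": 0,"ry": 1.3,"rz": 0,"claw": 130}

```text
time_s: 34.58
position: [0.4901, 0.297, 0.1679]
tcp_rot: [[-0.919, -0.246, 0.307], [-0.233, 0.969, 0.079], [-0.317, 0.001, -0.948]]
force: [0.1, -0.9, -0.3]
opening: 0.491
grasp_force: 0.0
```

Run:
```python
from h import *
s=read_state(); print(s['joint_positions'].round(1),s['position'],s['force'])
k=W(.0045,.0022,.062); to(k+[0,0,.05],down(104.1,-20));to(k,down(104.1,-20))
im,d=snap('side','side10'); P=np.load('pics/side10.npz')['P'];q=(P[...,:2]-c)@B;z=P[...,2]
m=(z>.060)&(z<.075)&(abs(q[...,0])<.04)&(abs(q[...,1])<.04)
if m.any(): print('knob',m.sum(),cv2.minAreaRect((q[m]*1000).astype(np.float32)))
```

```text
[ 21.1  28.4 106.6  -4.8  26.7 -79.2] [0.49008227 0.29703999 0.16786521] [ 0.10850898 -0.88640376 -0.33437496]
x 18.5 y -6.6 z 46.8 | rx 0.01 ry -0.25 rz 0.02
x 34.4 y -6.6 z 94.2 | rx 0.01 ry -0.25 rz 0.02
knob 33 ((1.235687255859375, -1.338644027709961), (17.69402503967285, 41.266422271728516), 81.66722869873047)
```

apply_moves:
  rows:
    - {"x": 12,"y": -6.5,"z": 30,"rx": 0,"ry": -0.25,"rz": 0,"claw": 130}
    - {"x": 24,"y": -6.5,"z": 62,"rx": 0,"ry": -0.25,"rz": 0,"claw": 130}
    - {"x": 34.4,"y": -6.5,"z": 94,"rx": 0,"ry": -0.25,"rz": 0,"claw": 130}
    - {"x": 34.4,"y": -6.5,"z": 94,"rx": 0,"ry": -0.25,"rz": 0,"claw": 130}
    - {"x": 34.4,"y": -6.5,"z": 94,"rx": 0,"ry": -0.25,"rz": 0,"claw": 130}

```text
time_s: 35.25
position: [0.4901, 0.2894, 0.0676]
tcp_rot: [[-0.91, -0.244, 0.335], [-0.229, 0.97, 0.082], [-0.345, -0.002, -0.939]]
force: [-1.3, -0.6, 0.1]
opening: 0.49
grasp_force: 0.0
```

Run:
```python
from h import *
s=read_state(); print(s['joint_positions'].round(1),s['force'])
k=W(.0045,.0022,.062); to(k,down(104.1,-20))
```

```text
[ 20.5  39.4 111.5 -14.1   9.4 -70.2] [-1.30694524 -0.64068168  0.0976147 ]
x 0.8 y 0.9 z -0.3 | rx -0.02 ry 0.03 rz 0.01
```

apply_moves:
  rows:
    - {"x": 0,"y": 1,"z": 0,"rx": 0,"ry": 0,"rz": 0,"claw": 255}
    - {"x": 0,"y": 1,"z": 0,"rx": 0,"ry": 0,"rz": 0,"claw": 255}
    - {"x": 0,"y": 1,"z": 0,"rx": 0,"ry": 0,"rz": 0,"claw": 255}
    - {"x": 0,"y": 1,"z": 0,"rx": 0,"ry": 0,"rz": 0,"claw": 255}
    - {"x": 0,"y": 1,"z": 0,"rx": 0,"ry": 0,"rz": 0,"claw": 255}
    - {"x": 0,"y": 1,"z": 0,"rx": 0,"ry": 0,"rz": 0,"claw": 255}

```text
time_s: 36.0
position: [0.4898, 0.291, 0.0678]
tcp_rot: [[-0.91, -0.244, 0.336], [-0.229, 0.97, 0.084], [-0.346, -0.001, -0.938]]
force: [-2.3, 5.5, 3.3]
opening: 0.158
grasp_force: 30.0
```

Run:
```python
from h import *
s=read_state(); g=s['position']+s['tcp_rot'][:,2]*.006; print(s['opening'],s['grasp_force'],s['force'],s['moment'],g,(g[:2]-c)@B)
y=s['tcp_rot'][:,1]; yaw=np.degrees(np.arctan2(y[1],y[0])); print(yaw)
for t in (7,14,21,28,35,42,49,56,57.3): print(t,end=' ');to(g,down(104.1-t,-20))
```

```text
0.15800004839144247 30.000345673179254 [-2.29416499  5.50423783  3.27071108] [0.7556122  0.52528568 0.2663584 ] [0.49179185 0.29147707 0.06218796] [0.00547111 0.00293258]
104.12980290417853
7 x -0.0 y 0.2 z 0.0 | rx 0.39 ry 0.04 rz 1.10
14 x -0.1 y 0.5 z 0.0 | rx 0.80 ry 0.04 rz 2.20
21 x -0.2 y 0.7 z 0.0 | rx 1.20 ry 0.04 rz 3.29
28 x -0.3 y 1.0 z 0.1 | rx 1.60 ry 0.04 rz 4.39
35 x -0.4 y 1.2 z 0.1 | rx 2.00 ry 0.04 rz 5.49
42 x -0.5 y 1.4 z 0.2 | rx 2.40 ry 0.04 rz 6.58
49 x -0.7 y 1.5 z 0.2 | rx 2.80 ry 0.04 rz 7.68
56 x -0.9 y 1.7 z 0.3 | rx 3.20 ry 0.04 rz 8.77
57.3 x -0.9 y 1.7 z 0.3 | rx 3.28 ry 0.04 rz 8.97
```

apply_moves:
  rows:
    - {"x": 0,"y": 1,"z": 0,"rx": 0.39,"ry": 0,"rz": 1.1,"claw": 255}
    - {"x": 0,"y": 1,"z": 0,"rx": 0.8,"ry": 0,"rz": 2.2,"claw": 255}
    - {"x": -0.2,"y": 1.2,"z": 0,"rx": 1.2,"ry": 0,"rz": 3.3,"claw": 255}
    - {"x": -0.3,"y": 1.5,"z": 0,"rx": 1.6,"ry": 0,"rz": 4.4,"claw": 255}
    - {"x": -0.4,"y": 1.5,"z": 0,"rx": 2.0,"ry": 0,"rz": 5.5,"claw": 255}
    - {"x": -0.4,"y": 1.5,"z": 0,"rx": 2.0,"ry": 0,"rz": 5.5,"claw": 255}

```text
time_s: 36.75
position: [0.4898, 0.2916, 0.0678]
tcp_rot: [[-0.877, 0.357, 0.322], [0.335, 0.934, -0.124], [-0.345, -0.001, -0.939]]
force: [-1.1, 0.4, 5.2]
opening: 0.157
grasp_force: 30.0
```

```bash
cat > y.py <<'E'
from h import *
s=read_state(); g=s['position']+s['tcp_rot'][:,2]*.006; print(s['opening'],s['grasp_force'],s['force'],s['moment'],(g[:2]-c)@B,s['joint_positions'].round(1))
y=s['tcp_rot'][:,1]; yaw=np.degrees(np.arctan2(y[1],y[0])); print(yaw, 'turned',104.1-yaw)
for t in (42,49,56,57.3): print(t,end=' ');to(g,down(104.1-t,-20))
E
python3 y.py
```

```text
0.15748904211229886 30.001471820287406 [-1.06010351  0.42950557  5.15544026] [-0.2543478   0.12816067 -0.02986448] [0.00523798 0.00234475] [ 26.8  40.6 105.9 -38.2  24.5  -8.4]
69.07967139142784 turned 35.02032860857216
42 x -0.0 y 0.2 z 0.0 | rx 0.39 ry 0.03 rz 1.10
49 x -0.1 y 0.5 z 0.0 | rx 0.79 ry 0.03 rz 2.19
56 x -0.1 y 0.7 z 0.0 | rx 1.19 ry 0.03 rz 3.29
57.3 x -0.2 y 0.8 z 0.1 | rx 1.26 ry 0.03 rz 3.49
```

apply_moves:
  rows:
    - {"x": 0,"y": 0.2,"z": 0,"rx": 0.39,"ry": 0,"rz": 1.1,"claw": 255}
    - {"x": 0,"y": 0.5,"z": 0,"rx": 0.79,"ry": 0,"rz": 2.2,"claw": 255}
    - {"x": 0,"y": 0.7,"z": 0,"rx": 1.2,"ry": 0,"rz": 3.3,"claw": 255}
    - {"x": 0,"y": 0.7,"z": 0,"rx": 1.26,"ry": 0,"rz": 3.49,"claw": 255}
    - {"x": 0,"y": 0.7,"z": 0,"rx": 1.26,"ry": 0,"rz": 3.49,"claw": 255}

```text
time_s: 37.38
position: [0.4899, 0.2918, 0.0678]
tcp_rot: [[-0.685, 0.684, 0.252], [0.642, 0.73, -0.235], [-0.345, 0.001, -0.939]]
force: [-0.7, -0.3, 6.4]
opening: 0.16
grasp_force: 30.0
```

```bash
python3 y.py
```

```text
0.15957589194817892 30.000998672330752 [-0.74464742 -0.34754158  6.43365114] [-0.2710954   0.21762561 -0.04716548] [0.0048379  0.00199617] [ 28.9  41.9 100.7 -34.1  35.8   9.7]
46.86953593377874 turned 57.23046406622125
42 x -0.1 y -0.5 z 0.0 | rx -0.86 ry 0.03 rz -2.39
49 x -0.0 y -0.3 z 0.0 | rx -0.46 ry 0.03 rz -1.29
56 x -0.0 y -0.0 z 0.0 | rx -0.06 ry 0.03 rz -0.20
57.3 x -0.0 y 0.0 z 0.0 | rx 0.01 ry 0.03 rz 0.01
```

apply_moves:
  rows:
    - {"x": 0,"y": 0,"z": 0,"rx": 0,"ry": 0,"rz": 0,"claw": 130}
    - {"x": 0,"y": 0,"z": 0,"rx": 0,"ry": 0,"rz": 0,"claw": 130}
    - {"x": 0,"y": 0,"z": 0,"rx": 0,"ry": 0,"rz": 0,"claw": 130}
    - {"x": 0,"y": 0,"z": 0,"rx": 0,"ry": 0,"rz": 0,"claw": 130}
    - {"x": -15,"y": 0,"z": -41,"rx": 0,"ry": 0,"rz": 0,"claw": 130}
    - {"x": -30,"y": 0,"z": -82,"rx": 0,"ry": 0,"rz": 0,"claw": 130}
    - {"x": -52,"y": 0,"z": -140,"rx": 0,"ry": 0,"rz": 0,"claw": 130}
    - {"x": -52,"y": -30,"z": -140,"rx": 0,"ry": 1,"rz": 0,"claw": 130}
    - {"x": -52,"y": -30,"z": -140,"rx": 0,"ry": 1,"rz": 0,"claw": 130}
    - {"x": -52,"y": -30,"z": -140,"rx": 0,"ry": 1,"rz": 0,"claw": 130}

```text
time_s: 38.62
position: [0.4698, 0.2698, 0.2163]
tcp_rot: [[-0.705, 0.686, 0.179], [0.665, 0.728, -0.166], [-0.245, 0.002, -0.97]]
force: [-0.4, -0.9, -0.3]
opening: 0.487
grasp_force: 0.0
```

Run:
```python
from h import *
s=read_state(); print(s['position'],s['force'],s['time_s'])
im,d=snap('side','side11'); P=np.load('pics/side11.npz')['P'];q=(P[...,:2]-c)@B;z=P[...,2]
m=(z>.060)&(z<.075)&(abs(q[...,0])<.04)&(abs(q[...,1])<.04)
if m.any(): print('knob',m.sum(),cv2.minAreaRect((q[m]*1000).astype(np.float32)))
m=(z>.145)&(z<.2)&(abs(q[...,1])<.03)&(q[...,0]>.06)&(q[...,0]<.16); print('tab?',m.sum(),(np.percentile(np.c_[q[m],z[m]],[2,50,98],axis=0)*1000).round(1) if m.any() else '')
m=(z>.09)&(z<.145)&(abs(q[...,1])<.07)&(q[...,0]>.06)&(q[...,0]<.18); print('cover',m.sum(),(np.percentile(np.c_[q[m],z[m]],[2,50,98],axis=0)*1000).round(1) if m.any() else '')
```

```text
[0.46982615 0.26984323 0.21628488] [-0.36741665 -0.8771073  -0.3146015 ] 38.625
knob 33 ((1.7964186668395996, -0.9256381988525391), (13.912299156188965, 39.68328094482422), 31.801712036132812)
tab? 60 [[108.9  -9.2 145.4]
 [116.2  -2.7 164.4]
 [125.2  10.1 180.2]]
cover 532 [[ 81.7 -60.2  92.2]
 [105.6 -20.5 136. ]
 [136.5  61.3 143.4]]
```

Run:
```python
from h import *
k=W(.114,.002,.167); print(k)
to(k+[0,0,.07],down(104.1))
```

```text
[0.59727818 0.31701186 0.167     ]
x -65.4 y 121.6 z -11.2 | rx -1.17 ry 2.16 rz -9.51
```

apply_moves:
  rows:
    - {"x": -7,"y": 0,"z": -29,"rx": -0.2,"ry": 0.36,"rz": -1.6,"claw": 130}
    - {"x": -20,"y": 15,"z": -40,"rx": -0.4,"ry": 0.72,"rz": -3.2,"claw": 130}
    - {"x": -30,"y": 35,"z": -40,"rx": -0.58,"ry": 1.08,"rz": -4.75,"claw": 130}
    - {"x": -40,"y": 60,"z": -35,"rx": -0.78,"ry": 1.44,"rz": -6.34,"claw": 130}
    - {"x": -52,"y": 90,"z": -25,"rx": -0.97,"ry": 1.8,"rz": -7.9,"claw": 130}
    - {"x": -65,"y": 121,"z": -11,"rx": -1.17,"ry": 2.16,"rz": -9.51,"claw": 130}
    - {"x": -65,"y": 121,"z": -11,"rx": -1.17,"ry": 2.16,"rz": -9.51,"claw": 130}
    - {"x": -65,"y": 121,"z": -11,"rx": -1.17,"ry": 2.16,"rz": -9.51,"claw": 130}

```text
time_s: 39.67
position: [0.5955, 0.3168, 0.2418]
tcp_rot: [[-0.97, -0.243, -0.002], [-0.243, 0.97, -0.001], [0.002, -0.0, -1.0]]
force: [0.1, -0.1, -0.1]
opening: 0.493
grasp_force: 0.0
```

Run:
```python
from h import *
k=W(.114,.002,.167); to(k,down(104.1)); print(read_state()['force'])
```

```text
x -1.9 y -0.2 z 68.8 | rx -0.00 ry -0.02 rz -0.01
[ 0.13994275 -0.0824533  -0.09625091]
```

apply_moves:
  rows:
    - {"x": -2,"y": 0,"z": 35,"rx": 0,"ry": 0,"rz": 0,"claw": 130}
    - {"x": -2,"y": 0,"z": 69,"rx": 0,"ry": 0,"rz": 0,"claw": 130}
    - {"x": -2,"y": 0,"z": 69,"rx": 0,"ry": 0,"rz": 0,"claw": 130}
    - {"x": -2,"y": 0,"z": 69,"rx": 0,"ry": 0,"rz": 0,"claw": 255}
    - {"x": -2,"y": 0,"z": 69,"rx": 0,"ry": 0,"rz": 0,"claw": 255}
    - {"x": -2,"y": 0,"z": 69,"rx": 0,"ry": 0,"rz": 0,"claw": 255}
    - {"x": -2,"y": 0,"z": 69,"rx": 0,"ry": 0,"rz": 0,"claw": 255}
    - {"x": -2,"y": 0,"z": 69,"rx": 0,"ry": 0,"rz": 0,"claw": 255}
    - {"x": -2,"y": 0,"z": 69,"rx": 0,"ry": 0,"rz": 0,"claw": 255}

```text
time_s: 40.8
position: [0.5988, 0.3188, 0.1757]
tcp_rot: [[-0.97, -0.243, 0.003], [-0.243, 0.97, 0.004], [-0.004, 0.003, -1.0]]
force: [-0.7, 5.5, 3.2]
opening: 0.18
grasp_force: 30.0
```

Run:
```python
from h import *
s=read_state(); p=s['position']+s['tcp_rot'][:,2]*.006; q=(p[:2]-c)@B; print(p,q,s['opening']*87,s['grasp_force'],s['force'])
h=.073; rx,rz=q[0]-h,p[2]-.020
rho=np.hypot(rx,rz); print('radius',rho,'target',np.hypot(.1481,.0349)); th0=np.pi-np.arctan2(rz,rx); e=np.arctan2(.0349,.1481); print('theta',np.pi-np.arctan2(rz,rx)-e)
t0=np.pi-np.arctan2(rz,rx)
for a in np.linspace(t0,e,14):
    x=-rho*np.cos(a);z=rho*np.sin(a)
    print(round(a-e,2),'x %.1f z %.1f'%(-(x-rx)*1000,-(z-rz)*1000))
```

```text
[0.59883758 0.31880273 0.16971477] [0.1159487  0.00335703] 15.654313564497361 29.990008450113237 [-0.66777672  5.47553556  3.19805313]
radius 0.15575334172825286 target 0.15215656410421471
theta 1.6187349430394655
1.62 x 0.0 z -0.0
1.49 x 18.9 z -4.2
1.37 x 38.2 z -6.0
1.25 x 57.6 z -5.3
1.12 x 76.7 z -2.3
1.0 x 95.4 z 3.0
0.87 x 113.2 z 10.7
0.75 x 129.9 z 20.5
0.62 x 145.3 z 32.3
0.5 x 159.1 z 45.9
0.37 x 171.1 z 61.1
0.25 x 181.1 z 77.7
0.12 x 188.9 z 95.4
0.0 x 194.5 z 114.0
```

apply_moves:
  rows:
    - {"x": 9,"y": 0,"z": -2.5,"rx": 0,"ry": 0,"rz": 0,"claw": 255}
    - {"x": 19,"y": 0,"z": -4.2,"rx": 0,"ry": 0,"rz": 0,"claw": 255}
    - {"x": 38,"y": 0,"z": -6,"rx": 0,"ry": 0,"rz": 0,"claw": 255}
    - {"x": 57.5,"y": 0,"z": -5.3,"rx": 0,"ry": 0,"rz": 0,"claw": 255}
    - {"x": 76.5,"y": 0,"z": -2.3,"rx": 0,"ry": 0,"rz": 0,"claw": 255}
    - {"x": 95.5,"y": 0,"z": 3,"rx": 0,"ry": 0,"rz": 0,"claw": 255}
    - {"x": 113,"y": 0,"z": 10.5,"rx": 0,"ry": 0,"rz": 0,"claw": 255}
    - {"x": 130,"y": 0,"z": 20.5,"rx": 0,"ry": 0,"rz": 0,"claw": 255}
    - {"x": 145,"y": 0,"z": 32.5,"rx": 0,"ry": 0,"rz": 0,"claw": 255}
    - {"x": 145,"y": 0,"z": 32.5,"rx": 0,"ry": 0,"rz": 0,"claw": 255}

```text
time_s: 42.05
position: [0.4552, 0.2822, 0.1419]
tcp_rot: [[-0.97, -0.243, -0.003], [-0.243, 0.97, 0.001], [0.003, 0.002, -1.0]]
force: [-5.8, 4.1, 5.2]
opening: 0.181
grasp_force: 30.0
```

Run:
```python
from h import *
s=read_state(); p=s['position']+s['tcp_rot'][:,2]*.006; q=(p[:2]-c)@B; print(p,q,s['opening']*87,s['grasp_force'],s['force'])
h=.073; rx,rz=q[0]-h,p[2]-.020
rho=np.hypot(rx,rz); e=np.arctan2(.0349,.1481);t0=np.pi-np.arctan2(rz,rx); print(rho,t0-e)
for a in np.linspace(t0,e,7):
    x=-rho*np.cos(a);z=rho*np.sin(a)
    print(round(a-e,2),'x %.1f z %.1f'%(-(x-rx)*1000,-(z-rz)*1000))
```

```text
[0.45516312 0.28220129 0.13587686] [-0.0323138   0.00285957] 15.756969719294148 30.00082913786173 [-5.78792448  4.09415527  5.24896928]
0.15658365666852073 0.6016879976381443
0.6 x -0.0 z 0.0
0.5 x 11.1 z 11.1
0.4 x 21.0 z 23.3
0.3 x 29.6 z 36.4
0.2 x 36.9 z 50.3
0.1 x 42.7 z 64.9
0.0 x 47.1 z 80.0
```

apply_moves:
  rows:
    - {"x": 10,"y": 0,"z": 11,"rx": 0,"ry": 0,"rz": 0,"claw": 255}
    - {"x": 19,"y": 0,"z": 23,"rx": 0,"ry": 0,"rz": 0,"claw": 255}
    - {"x": 27,"y": 0,"z": 36,"rx": 0,"ry": 0,"rz": 0,"claw": 255}
    - {"x": 34,"y": 0,"z": 50,"rx": 0,"ry": 0,"rz": 0,"claw": 255}
    - {"x": 39.5,"y": 0,"z": 65,"rx": 0,"ry": 0,"rz": 0,"claw": 255}
    - {"x": 43,"y": 0,"z": 80,"rx": 0,"ry": 0,"rz": 0,"claw": 255}
    - {"x": 43,"y": 0,"z": 84,"rx": 0,"ry": 0,"rz": 0,"claw": 255}
    - {"x": 43,"y": 0,"z": 84,"rx": 0,"ry": 0,"rz": 0,"claw": 255}

```text
time_s: 43.05
position: [0.4114, 0.271, 0.0586]
tcp_rot: [[-0.97, -0.243, -0.008], [-0.243, 0.97, -0.001], [0.008, 0.001, -1.0]]
force: [-9.4, 4.5, 13.1]
opening: 0.177
grasp_force: 30.0
```

Run:
```python
from h import *
s=read_state(); p=s['position']+s['tcp_rot'][:,2]*.006; q=(p[:2]-c)@B; print(p,q,s['opening']*87,s['grasp_force'],s['force'])
```

```text
[0.41130959 0.27097132 0.0525893 ] [-0.0775819   0.00265132] 15.397225726211417 30.00631084665656 [-9.39558897  4.5108885  13.13513513]
```

apply_moves:
  rows:
    - {"x": 0,"y": 0,"z": -2,"rx": 0,"ry": 0,"rz": 0,"claw": 0}
    - {"x": 0,"y": 0,"z": -2,"rx": 0,"ry": 0,"rz": 0,"claw": 0}
    - {"x": 0,"y": 0,"z": -2,"rx": 0,"ry": 0,"rz": 0,"claw": 0}
    - {"x": 0,"y": 0,"z": -2,"rx": 0,"ry": 0,"rz": 0,"claw": 0}
    - {"x": 0,"y": 0,"z": -50,"rx": 0,"ry": 0,"rz": 0,"claw": 0}
    - {"x": 0,"y": 0,"z": -110,"rx": 0,"ry": 0,"rz": 0,"claw": 0}
    - {"x": 15,"y": 50,"z": -160,"rx": 0,"ry": 0,"rz": 0,"claw": 0}
    - {"x": 35,"y": 105,"z": -170,"rx": 0,"ry": 0,"rz": 0,"claw": 0}
    - {"x": 55,"y": 160,"z": -170,"rx": 0,"ry": 0,"rz": 0,"claw": 0}
    - {"x": 75,"y": 215,"z": -170,"rx": 0,"ry": 0,"rz": 0,"claw": 0}

```text
time_s: 44.3
position: [0.2901, 0.4631, 0.2284]
tcp_rot: [[-0.97, -0.243, 0.002], [-0.243, 0.97, 0.001], [-0.002, 0.001, -1.0]]
force: [0.9, 0.1, -0.2]
opening: 0.997
grasp_force: 0.0
```

apply_moves:
  rows:
    - {"x": 20,"y": 50,"z": 0,"rx": 0,"ry": 0,"rz": 0,"claw": 0}
    - {"x": 40,"y": 110,"z": 0,"rx": 0,"ry": 0,"rz": 0,"claw": 0}
    - {"x": 40,"y": 110,"z": 0,"rx": 0,"ry": 0,"rz": 0,"claw": 0}
    - {"x": 40,"y": 110,"z": 0,"rx": 0,"ry": 0,"rz": 0,"claw": 0}

```text
time_s: 44.8
position: [0.2253, 0.5579, 0.2273]
tcp_rot: [[-0.97, -0.244, 0.0], [-0.244, 0.97, -0.001], [0.0, -0.001, -1.0]]
force: [-0.6, -0.2, 0.4]
opening: 1.002
grasp_force: 0.0
```

Run:
```python
from h import *
s=read_state(); print(s['position'],s['force'],s['time_s'])
im,d=snap('top','top4'); P=np.load('pics/top4.npz')['P'];q=(P[...,:2]-c)@B*1000;z=P[...,2]
m=(z>.055)&(z<.09)&(abs(q[...,1])<50)&(q[...,0]>-40)&(q[...,0]<60); f=np.linalg.lstsq(np.c_[q[m],np.ones(m.sum())],z[m]*1000,rcond=None)[0]; print('cover top z',np.median(z[m]),'slope',f[0])
a=np.radians(RY); A=np.array([[np.cos(a),np.sin(a),0],[-np.sin(a),np.cos(a),0],[0,0,1]]); l=(P-O)@A.T*1000
for yr in(60,-60):
    m=(abs(l[...,1]-yr)<45)&(abs(l[...,0])<60)&(l[...,2]>57)&(l[...,2]<72)
    k=(abs(l[...,1]-yr)<45)&(abs(l[...,0])<60)&(l[...,2]>22)&(l[...,2]<40)
    print(cv2.minAreaRect(l[m][:,:2].astype(np.float32)),'z',np.median(l[m][:,2]),'sh',[np.median(l[k&(g*l[...,0]>25)][:,2]).round(1) for g in(-1,1)])
cv2.imwrite('pics/fin.png',np.clip(cv2.resize(im[90:240,140:500,::-1],None,fx=2.2,fy=2.2,interpolation=cv2.INTER_CUBIC)*1.5,0,255).astype(np.uint8))
```

```text
[0.22527578 0.55788893 0.22726238] [-0.61212411 -0.15219414  0.4465382 ] 44.8
cover top z 0.07593377374335519 slope 0.000979169229310907
((1.0198116302490234, 59.1395263671875), (44.93910217285156, 53.82139587402344), 0.4532882273197174) z 63.641736585387825 sh [np.float64(29.4), np.float64(29.3)]
((0.8239612579345703, -60.86629104614258), (53.817970275878906, 44.8200798034668), 89.24927520751953) z 63.892860390551334 sh [np.float64(29.5), np.float64(29.5)]
```

View pics/fin.png

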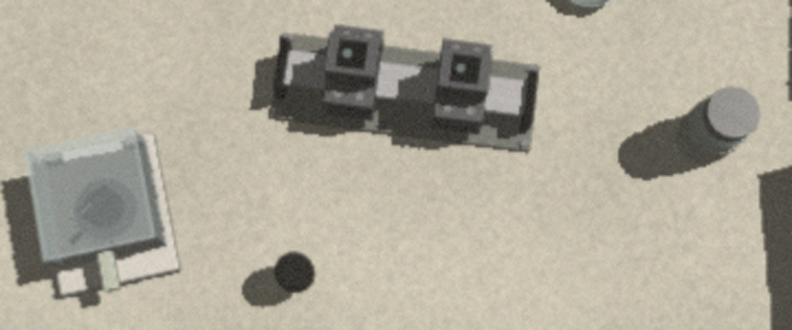

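The final picture shows the cover shut (slope 0.001), both modules level and within 1 mm of the centre line, and the jar standing.

```bash
python3 -c "
from rig import *
print(hand_in())"
```

```text
the job is handed in; nothing more can be done
None
```

The job is handed in at about 45 s: the dimmer was turned off with the cover open, both grey modules present were clipped level on the rail, the dimmer was then set to about 1.0 rad (the running mark), the cover was shut and the jar still stands. I judged the foot clicks from the modules' level seating, as the foot joints cannot be read, and the hand-in returned no verdict.

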